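# Uncap the spice jars for washing and close up the cap box

### The job

The small empty spice jars are going to be washed: lift the loose cap off each one that has one and lay it flat in a compartment of its own in the white cap box, and stand all four open jars upright in the pine tray. When all the caps are in, put the lid on the cap box and press it down until it is fully home and level, then let go; leave the matchbox, the tealight glass and the other things on the shelf where they are.

Things in the scene. Friction and masses are not known exactly. Their poses are not given: they have to be found in the camera images.
- jar1: small empty clear-glass jar, loose, 140 g: body 44 mm across, 50 mm high, shoulder to 56 mm, neck 36 mm across up to 74 mm. Origin: centre of its underside, z up its axis. All four are alike; some start capped, some bare. Take the inside as filled: nothing goes in
- cap1: round black cap loose over the neck of jar1, 25 g: 46 mm across, 24 mm high, hollow below (skirt 16 mm deep, bore 39.6 mm); lifts straight off. Origin at its middle (12 mm below the top), z along its axis; on the jar 70 mm above the jar's origin, its skirt ending 2 mm above the shoulder. All alike; two to four are there (None from the start: that jar is bare)
- jar2: small empty clear-glass jar, loose, 140 g: body 44 mm across, 50 mm high, shoulder to 56 mm, neck 36 mm across up to 74 mm. Origin: centre of its underside, z up its axis. All four are alike; some start capped, some bare. Take the inside as filled: nothing goes in
- cap2: round black cap loose over the neck of jar2, 25 g: 46 mm across, 24 mm high, hollow below (skirt 16 mm deep, bore 39.6 mm); lifts straight off. Origin at its middle (12 mm below the top), z along its axis; on the jar 70 mm above the jar's origin, its skirt ending 2 mm above the shoulder. All alike; two to four are there (None from the start: that jar is bare)
- jar3: small empty clear-glass jar, loose, 140 g: body 44 mm across, 50 mm high, shoulder to 56 mm, neck 36 mm across up to 74 mm. Origin: centre of its underside, z up its axis. All four are alike; some start capped, some bare. Take the inside as filled: nothing goes in
- cap3: round black cap loose over the neck of jar3, 25 g: 46 mm across, 24 mm high, hollow below (skirt 16 mm deep, bore 39.6 mm); lifts straight off. Origin at its middle (12 mm below the top), z along its axis; on the jar 70 mm above the jar's origin, its skirt ending 2 mm above the shoulder. All alike; two to four are there (None from the start: that jar is bare)
- jar4: small empty clear-glass jar, loose, 140 g: body 44 mm across, 50 mm high, shoulder to 56 mm, neck 36 mm across up to 74 mm. Origin: centre of its underside, z up its axis. All four are alike; some start capped, some bare. Take the inside as filled: nothing goes in
- cap4: round black cap loose over the neck of jar4, 25 g: 46 mm across, 24 mm high, hollow below (skirt 16 mm deep, bore 39.6 mm); lifts straight off. Origin at its middle (12 mm below the top), z along its axis; on the jar 70 mm above the jar's origin, its skirt ending 2 mm above the shoulder. All alike; two to four are there (None from the start: that jar is bare)
- capbox: fixed low white base of the cap box, 184 mm square, floor 6 mm thick; on it a square rim wall, 160 mm outside, 154 inside, top at 16 mm; a cross of dividers 4 mm thick along its x and y, tops at 14 mm, makes four compartments 75 mm square centred at (+-39.5, +-39.5) mm. Origin under its centre at table height. A cap flat in a compartment has its middle at 18 mm
- seal (a joint): black rubber seal, a square frame round the outside of the box's rim wall (162 mm inside, 176 outside). At 0 its top is 11 mm above the table; the lid's skirt lands on it. Pressed, it slides down against 8 N of friction and stays where left; at 0.005 m the skirt meets the 6 mm floor slab. The lid's weight alone does not move it
- lid: loose deep square white lid of the cap box, 160 g: 174 mm outside, 166 inside (3 mm play round the rim wall), 38 mm high; round grey knob on its middle: stem 20 mm across from 38 to 46 mm, head 28 mm across from 50 to 62 mm above the lower edge. Origin: centre of its lower edge; x, y along its sides (fits in any quarter turn). Seated, its origin is 6 mm above the table; only laid on, 11 mm
- tray: fixed square pine tray, 176 mm outside, walls 6 mm thick and 15 mm high over all, inside 164 mm square, inner floor 6 mm above the table; origin under its centre on the table, x and y along its sides
- matchbox: bystander: loose cardboard matchbox lying flat, 36 x 55 x 15 mm; origin under its centre. To be left alone
- tealight: bystander: loose amber glass tealight cup, 44 mm across, 38 mm high; origin under its centre. To be left alone
There are look-alikes about, which are no part of the job. Leave any pink or red look-alike of the cap1 alone.

How it is judged:
By the outcome, as a careful person would: the job done as asked, in the order asked, and still so for the second after the job is handed in, with the robot touching nothing.
Of cap1, cap2, cap3, cap4 only 2 to 4 are there at a start; the rules pass over those that are not, and their reading is None.
At some moment in a run one of lid may be knocked a few centimetres aside while the robot is not near it.
Once in a run the grip may slacken for a moment while it holds something.
It also fails if it takes over 210 s, if anything falls off the work surface, if the arm or the gripper's body presses on something with over 40 N, if the wrist force passes 120 N, or if a joint passes its speed limit or range.

### The arm

A 6-joint arm with a two-finger parallel gripper is mounted at the origin on the work surface. World frame = base frame: x ahead of the robot, y to its left, z up, the work surface at z = 0. Lengths are in m, angles in rad, forces in N, time in s.
With the tool pointing down it reaches from about 0.325 to 0.775 m from the base axis. Payload 5.5 kg.
Tool frame: the origin (TCP) lies at the very end of the fingers, on their centre line; the grasp point (between the pads) lies 19 mm behind it; z points along the fingers, y is the line along which they close (so a half turn about z gives the same grasp; the last joint's range is limited). The gripper opens to 85 mm and grips with 20 to 120 N. Pads are 22 mm wide; open, the fingers measure 114 mm over their backs; the gripper's body (76 mm by 85 mm) begins 54 mm behind the grasp point. The pads swing forward as they close: fully open they stand 13 mm farther back than shut.
Start: joints at [-1.26, 0.091, 1.231, -0, 1.82, -0.057], TCP at [0.216, -0.56, 0.231] pointing down, gripper open.
Joint ranges: [-2.87, 2.87], [-0.86, 2.18], [0.17, 2.46], [-1.51, 4.65], [0.06, 2.69], [-2.65, 2.65]. Speed limits (rad/s): [2.57, 2.57, 3.01, 3.14, 3.14, 3.14].

### API

Orientations are given as a 3x3 rotation matrix whose columns are the frame's x, y, z axes.
In Python, from station import r gives the robot as it stands.
- The arm moves only by the tool arm_command, never from a script. Its argument "series" is a list of rows, each an object of numbers: "x", "y", "z": the shift along the tool's x, y, z in units of 8 cm (1.0 is 8 cm); "wx", "wy", "wz": the turn, a rotation vector about the tool's x, y, z in units of pi rad (1.0 is pi rad); "fingers": the opening, from 0 (shut) to 1 (fully open). In form: [{"x": .., "y": .., "z": .., "wx": .., "wy": .., "wz": .., "fingers": ..}, ...]. A call has 1 to 8 rows; each row is the pose to reach, as a shift and turn from the pose commanded when the call began, along the tool's axes at that moment, turning the shorter way round; what a row does not reach only later rows make up. A row lasts 1/10 s, in which the tool goes at most 50 mm and 8.59 degrees, less where a joint would pass 70% of its speed; a pose out of reach is approached as far as the arm can. A call with a number of a shift or a turn outside -1 to 1 is refused whole. A call with a gripper value outside its range is refused whole. The fingers move at their own pace and stop on an object; "squeeze" is the grip in N (left out, the last holds). Time passes only in rows, so rows that repeat a pose let the fingers close. It gives the time, the measured TCP pose, the force, the opening and the grip force at its end, in the units of the state.
- r.observe(): the state, without advancing time (a new reading comes with each control period).
- r.camera(name): name is "scene" or "top" or "wrist"; returns (picture, depth): 480x640x3 uint8, red, green, blue; 480x640 float32, m along the optical axis (not along the pixel's ray), 0 where there is no reading.
- r.calibration(name): a dict with "vertical_fov" (degrees; the focal length in pixels is half the picture's height over the tangent of half this angle, whatever the lens; pixels are square), "cx", "cy" (the principal point, pixels), "R" (3x3) and "t" (3): a world point X has camera coordinates R X + t; the wrist camera has in their place "hand_eye" (4x4, takes a point from camera to tool coordinates, whose origin is the TCP and whose axes are the flange's). Camera axes: x right, y down, z forward; pixel columns grow to the right and rows downward; lengths in m; the calibration is good to about 2 mm. A picture is of the moment at which its call begins: read the wrist's pose just before it. calibration takes no time and is no camera call.
- r.close_job(): hands the job in; it is judged then, once.
The state is a dict: "clock": time; "qpos": joint angles; "joint_velocities": joint speeds; "joint_efforts": joint torques, N m; "tool_pos": TCP position; "orientation": TCP orientation; "force": force on the tool from outside, world axes, zero at the start; "torque": the same for the moment, N m; "grip_width": opening from 0.0 (shut) to 1.0 (fully open); "grasp_force": force on a finger pad.
Only numpy, scipy, OpenCV 4.12 (cv2) and the standard library are available. Lean on these libraries where they do the work, as an engineer would, in place of code of your own. Each camera call takes 0.05 s, during which the arm holds its last target. There are 200 camera calls.

## Working session

There is one attempt and no reset: what is moved stays moved. The work goes in short steps, Python scripts to look and compute and a tool call to move; the robot and the scene stay as the last step left them, time stands still between calls to the robot, and variables do not carry over. Pictures are saved under pics/ and viewed, at most 14 in all, crops included, and the job is handed in when it is done.

Besides the shell and the picture viewer there is one more tool, called after "Call:" as name(argument=value, ...), one argument or row to a line, values as JSON. arm_command: Moves the arm, as the interface text tells. Its arguments: {"type":"object","properties":{"series":{"type":"array"},"squeeze":{"type":"number"}},"required":["series"]}

```bash
ls; mkdir -p pics
python3 - <<'E'
from station import r
import cv2
for n in("scene","top"):
    p,d=r.camera(n); cv2.imwrite(f"pics/{n}0.png",p[:,:,::-1]); 
    import numpy as np; np.save(f"pics/{n}0.npy",d); c=r.calibration(n); print(n,c)
print(r.calibration("wrist"))
s=r.observe();print(s)
E
```

```text
pics
scene {'vertical_fov': 43.92962288123063, 'cx': 332.9260702261479, 'cy': 244.7426186503347, 'R': array([[ 0.65466576,  0.75591689, -0.00154874],
       [ 0.48713642, -0.42345191, -0.76379748],
       [-0.57802324,  0.49927761, -0.64545411]]), 't': array([-0.33117084, -0.19492008,  1.40939048])}
top {'vertical_fov': 51.1741935728537, 'cx': 320.5073562781302, 'cy': 245.11138044056588, 'R': array([[ 6.42630890e-04, -9.99896469e-01,  1.43749242e-02],
       [-9.94332823e-01, -2.16712243e-03, -1.06289887e-01],
       [ 1.06310035e-01, -1.42251538e-02, -9.94231272e-01]]), 't': array([-0.01510199,  0.51223747,  1.03113848])}
{'vertical_fov': 69.03658231377344, 'cx': 320.1891405135488, 'cy': 234.20596848186602, 'hand_eye': array([[-6.62744290e-05, -9.58494409e-01, -2.85111319e-01,
         7.26748352e-02],
       [ 9.99999954e-01, -1.47588051e-04,  2.63714174e-04,
         2.27991539e-04],
       [-2.94847585e-04, -2.85111289e-01,  9.58494375e-01,
        -1.42879305e-01],
       [ 0.00000000e+00,  0.00000000e+00,  0.00000000e+00,
         1.00000000e+00]])}
{'clock': 0.1, 'qpos': array([-1.25967676e+00,  9.18063392e-02,  1.23179452e+00,  4.54236148e-06,
        1.81977830e+00, -5.66954526e-02]), 'joint_velocities': array([-0.00139389, -0.0014719 , -0.00200808,  0.00198698,  0.00052458,
       -0.00083037]), 'joint_efforts': array([ 2.68705284e-03, -4.60216856e+01, -4.19218683e+01, -4.89479220e-06,
        1.06441736e-02, -3.23846029e-05]), 'tool_pos': array([ 0.21567148, -0.55962794,  0.23023389]), 'orientation': array([[ 9.33114869e-01,  3.59578012e-01, -5.42703416e-04],
       [ 3.59578406e-01, -9.33113323e-01,  1.70208868e-03],
       [ 1.05629876e-04, -1.78338869e-03, -9.99998404e-01]]), 'force': array([ 0.35887518,  0.12456624, -0.23932392]), 'torque': array([ 0.02013057, -0.00104414,  0.02425908]), 'grasp_force': 0.0, 'grip_width': 0.999889825055447}
```

View pics/top0.png

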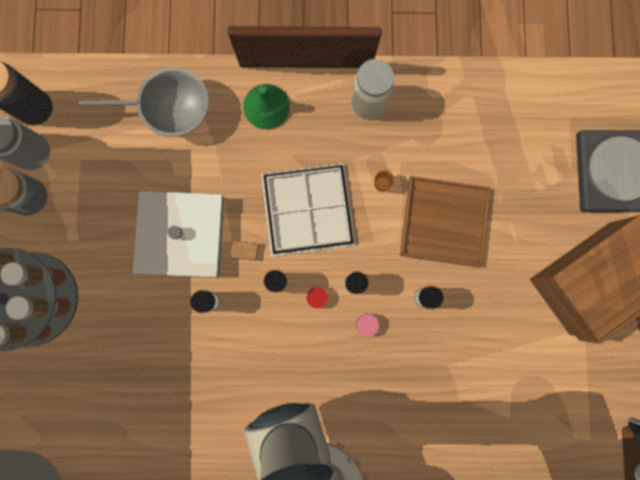

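View pics/scene0.png

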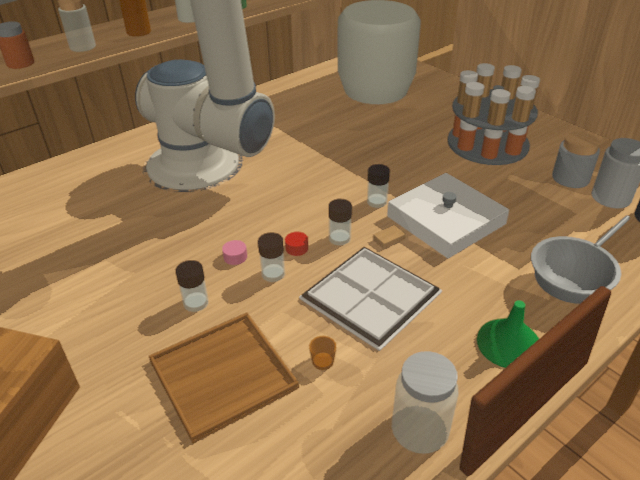

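All four jars carry black caps, at top-view pixels (203,301), (275,281), (357,283) and (430,297). The red and pink look-alikes are at (317,297) and (368,325). The box is at (309,210), the tray at (447,221), the lid at (178,235) with its knob at (175,232), the matchbox at (246,250) and the tealight at (384,181).

```bash
cat > h.py <<'E'
import numpy as np, cv2
from station import r
def cal(n):
    c=r.calibration(n); f=240/np.tan(np.radians(c["vertical_fov"]/2))
    if "R" in c: return f,c["cx"],c["cy"],c["R"],c["t"]
    s=r.observe(); T=np.eye(4);T[:3,:3]=s["orientation"];T[:3,3]=s["tool_pos"]
    W=T@c["hand_eye"]; R=W[:3,:3].T
    return f,c["cx"],c["cy"],R,-R@W[:3,3]
def cast(C,uv,z):
    f,cx,cy,R,t=C; uv=np.atleast_2d(uv); d=np.c_[(uv[:,0]-cx)/f,(uv[:,1]-cy)/f,np.ones(len(uv))]@R
    o=-R.T@t; return o+d*((z-o[2])/d[:,2])[:,None]
def points(C,dep):
    f,cx,cy,R,t=C; v,u=np.mgrid[:dep.shape[0],:dep.shape[1]]
    P=np.stack([(u-cx)/f*dep,(v-cy)/f*dep,dep],-1); P=(P-t)@R
    P[dep==0]=np.nan; return P
def blobs(mask,amin=60):
    n,l,s,c=cv2.connectedComponentsWithStats(mask.astype(np.uint8)); return [(c[i],s[i,4],l==i) for i in range(1,n) if s[i,4]>=amin]
E
python3 - <<'E'
from h import *
np.set_printoptions(precision=4,suppress=True)
for n in("top","scene"):
    C=cal(n); p=cv2.imread(f"pics/{n}0.png")[:,:,::-1].astype(int); P=points(C,np.load(f"pics/{n}0.npy"))
    z=P[...,2]
    inw=(P[...,0]>.25)&(P[...,0]<.8)&(abs(P[...,1])<.45)
    print(n)
    m=(p.max(-1)<60)&inw&(z>.074)&(z<.09)
    for c,a,M in blobs(m,40): print("black",c,a,cast(C,c,.082)[0],np.median(z[M]))
    for nm,m in(("red",(p[...,0]>120)&(p[...,1]<70)&(p[...,2]<70)),("pink",(p[...,0]>150)&(p[...,2]>90)&(p[...,1]<130)&(p[...,2]>p[...,1]))):
        for c,a,M in blobs(m&inw): print(nm,c,a,np.nanmedian(P[M],0))
    m=inw&(z>.045)&(z<.07)&(p.max(-1)-p.min(-1)<40)
    for c,a,M in blobs(m,30): print("knob?",c,a,np.nanmedian(P[M],0))
    white=inw&(p.max(-1)-p.min(-1)<60)&(p.min(-1)>75)
    for nm,a_,b_ in(("lid",.03,.045),("box",-.002,.02)):
        for c,a,M in blobs(white&(z>a_)&(z<b_),500):
            q=P[M][:,:2].astype(np.float32); print(nm,c,a,cv2.minAreaRect(q),np.nanmedian(P[M],0))
    if n=="top":
        m=inw&(z>.009)&(z<.02)
        for c,a,M in blobs(m,80): print("low",c,a,cv2.minAreaRect(P[M][:,:2].astype(np.float32)))
        for nm,uv,zz in(("tray",[(411,178),(493,189),(484,266),(401,255)],.015),("boxslab",[(262,174),(345,165),(355,247),(273,255)],.006)):
            print(nm,cast(C,uv,zz)[:,:2],cast(C,uv,zz).mean(0))
E
```

```text
top
black [275.118  280.7168] 339 [0.4352 0.0765 0.082 ] 0.08306858183172026
black [356.6404 282.5058] 342 [ 0.4318 -0.0855  0.082 ] 0.08311734121208336
black [430.9595 297.2297] 370 [ 0.4028 -0.2331  0.082 ] 0.08320818185043727
black [202.3271 301.0992] 373 [0.3949 0.2194 0.082 ] 0.08266503061187964
red [316.8769 296.9662] 325 [ 0.4033 -0.0071  0.0253]
pink [367.4875 324.6741] 359 [ 0.3454 -0.113   0.0252]
knob? [169.5558 123.3908] 412 [0.7629 0.3088 0.0582]
knob? [370.5625 110.0875] 80 [ 0.7964 -0.1193  0.0571]
knob? [174.4909 232.4788] 165 [0.5343 0.2838 0.0626]
knob? [419.2353 297.9118] 34 [ 0.4013 -0.2143  0.0593]
lid [177.4437 234.2866] 6772 ((0.534786581993103, 0.2849661707878113), (0.1752607375383377, 0.17460358142852783), 87.72953033447266) [0.5318 0.2831 0.0388]
box [307.6518 209.1269] 6571 ((0.5940472483634949, 0.012418262660503387), (0.1864357739686966, 0.1874329149723053), 7.717480659484863) [0.5927 0.0127 0.0076]
low [175.2621 123.2862] 290 ((0.7808764576911926, 0.29981619119644165), (0.03785184770822525, 0.10226906090974808), 0.16451947391033173)
low [265.6133 121.4578
[... 1335 characters left out ...]
772, 0.17672395706176758), 87.65086364746094) [0.5473 0.2723 0.0362]
box [443.7159 234.4986] 1035 ((0.5803125500679016, 0.2446824610233307), (0.25035083293914795, 0.13289421796798706), 45.4344482421875) [0.6032 0.1997 0.009 ]
box [370.9189 292.2503] 6117 ((0.592150092124939, 0.014935202896595001), (0.170433908700943, 0.17246180772781372), 8.365079879760742) [0.5972 0.0103 0.0054]
box [557.8795 268.0429] 606 ((0.7781144976615906, 0.31785738468170166), (0.074763223528862, 0.04366100952029228), 89.99242401123047) [0.7816 0.3161 0.0114]
box [370.2748 321.3824] 706 ((0.6458362936973572, -0.026143193244934082), (0.2570910155773163, 0.13278961181640625), 52.96849822998047) [ 0.6724 -0.0678  0.0037]
```

Call:
arm_command(
  series=[
    {"wz": 0.117,"fingers": 1},
    {"wz": 0.117,"fingers": 1},
    {"wz": 0.117,"fingers": 1},
    {"wz": 0.117,"fingers": 1},
  ],
  squeeze=40,
)

```text
schema error: expected keys x, y, z, wx, wy, wz, fingers
```

```bash
python3 -c "
from h import *;s=r.observe();print(s['tool_pos'],s['orientation'],s['qpos'],s['clock'])"
```

```text
[ 0.21567148 -0.55962794  0.23023389] [[ 9.33114869e-01  3.59578012e-01 -5.42703416e-04]
 [ 3.59578406e-01 -9.33113323e-01  1.70208868e-03]
 [ 1.05629876e-04 -1.78338869e-03 -9.99998404e-01]] [-1.25967676e+00  9.18063392e-02  1.23179452e+00  4.54236148e-06
  1.81977830e+00 -5.66954526e-02] 0.1
```

Call:
arm_command(
  series=[
    {"x": 0,"y": 0,"z": 0,"wx": 0,"wy": 0,"wz": 0.117,"fingers": 1},
    {"x": 0,"y": 0,"z": 0,"wx": 0,"wy": 0,"wz": 0.117,"fingers": 1},
    {"x": 0,"y": 0,"z": 0,"wx": 0,"wy": 0,"wz": 0.117,"fingers": 1},
    {"x": 0,"y": 0,"z": 0,"wx": 0,"wy": 0,"wz": 0.117,"fingers": 1},
  ],
  squeeze=40,
)

```text
clock: 0.5
tool_pos: [0.2157, -0.5597, 0.2307]
orientation: [[1.0, -0.0, -0.0], [-0.0, -1.0, 0.001], [-0.0, -0.001, -1.0]]
force: [0.3, 0.7, -0.1]
grip_width: 1.0
grasp_force: 0.0
```

```bash
python3 -c "
from h import *;s=r.observe();print(s['tool_pos'],s['orientation'],s['qpos'],s['clock'])"
```

```text
[ 0.21569851 -0.55974391  0.23066274] [[ 9.99999923e-01 -2.36868374e-04 -3.12932595e-04]
 [-2.36558160e-04 -9.99999481e-01  9.90979077e-04]
 [-3.13167164e-04 -9.90904974e-04 -9.99999460e-01]] [-1.25969367e+00  9.15242982e-02  1.23133421e+00  5.60936275e-06
  1.81977335e+00  3.11340752e-01] 0.5
```

Call:
arm_command(
  series=[
    {"x": 0.585,"y": -1,"z": 0.1,"wx": 0,"wy": 0,"wz": 0,"fingers": 1},
    {"x": 0.585,"y": -1,"z": 0.1,"wx": 0,"wy": 0,"wz": 0,"fingers": 1},
  ],
)

```text
clock: 0.7
tool_pos: [0.2626, -0.479, 0.222]
orientation: [[1.0, 0.001, -0.0], [0.001, -1.0, 0.002], [-0.0, -0.002, -1.0]]
force: [0.7, -0.1, 0.5]
grip_width: 1.003
grasp_force: 0.0
```

Call:
arm_command(
  series=[
    {"x": 0.585,"y": -1,"z": 0.1,"wx": 0,"wy": 0,"wz": 0,"fingers": 1},
    {"x": 0.585,"y": -1,"z": 0.1,"wx": 0,"wy": 0,"wz": 0,"fingers": 1},
  ],
)

```text
clock: 0.9
tool_pos: [0.3099, -0.3979, 0.2147]
orientation: [[1.0, 0.002, -0.0], [0.002, -1.0, 0.001], [-0.0, -0.001, -1.0]]
force: [0.5, -0.7, 0.2]
grip_width: 0.998
grasp_force: 0.0
```

Call:
arm_command(
  series=[
    {"x": 0.585,"y": -1,"z": 0.1,"wx": 0,"wy": 0,"wz": 0,"fingers": 1},
    {"x": 0.585,"y": -1,"z": 0.1,"wx": 0,"wy": 0,"wz": 0,"fingers": 1},
  ],
)

```text
clock: 1.1
tool_pos: [0.3567, -0.3178, 0.2069]
orientation: [[1.0, 0.003, 0.0], [0.003, -1.0, 0.0], [0.0, -0.0, -1.0]]
force: [1.8, -0.8, 0.3]
grip_width: 0.997
grasp_force: 0.0
```

Call:
arm_command(
  series=[
    {"x": 0.585,"y": -1,"z": 0.1,"wx": 0,"wy": 0,"wz": 0,"fingers": 1},
    {"x": 0.585,"y": -1,"z": 0.1,"wx": 0,"wy": 0,"wz": 0,"fingers": 1},
    {"x": 0.585,"y": -1,"z": 0.1,"wx": 0,"wy": 0,"wz": 0,"fingers": 1},
    {"x": 0.585,"y": -1,"z": 0.1,"wx": 0,"wy": 0,"wz": 0,"fingers": 1},
  ],
)

```text
clock: 1.5
tool_pos: [0.4031, -0.2391, 0.1991]
orientation: [[1.0, 0.004, -0.001], [0.004, -1.0, -0.0], [-0.001, 0.0, -1.0]]
force: [-0.9, -0.3, 0.4]
grip_width: 0.995
grasp_force: 0.0
```

Run:
```python
from h import *
np.set_printoptions(precision=4,suppress=True)
C=cal("wrist");p,d=r.camera("wrist");cv2.imwrite("pics/w1.png",p[:,:,::-1]);P=points(C,d);z=P[...,2];s=r.observe();print(s['tool_pos'],s['clock'])
m=(z>.074)&(z<.09)&(p.max(-1)<70)
for c,a,M in blobs(m,200):
    print(c,a,cast(C,c,.082),np.median(z[M]),cv2.minAreaRect(P[M][:,:2].astype(np.float32)))
```

```text
[ 0.4027 -0.24    0.1992] 1.55
[117.1459 187.589 ] 3173 [[ 0.4342 -0.0876  0.082 ]] 0.0821818422551508 ((0.4333122968673706, -0.08612111210823059), (0.044488467276096344, 0.04600340127944946), 15.725433349609375)
[313.91   225.5681] 2644 [[ 0.4054 -0.2345  0.082 ]] 0.08234696844398473 ((0.40433213114738464, -0.2343110889196396), (0.04441963508725166, 0.044986188411712646), 78.9157943725586)
```

View pics/w1.png

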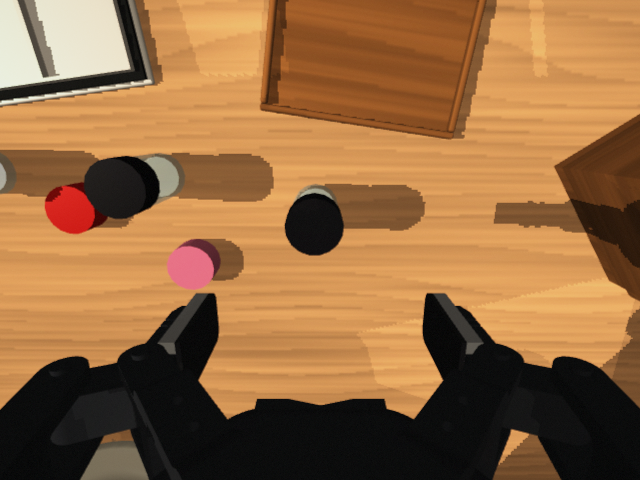

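The wrist view shows the cap ahead at (314,225) and its neighbour at (117,188), and both agree with the top view. I'll descend and grip.

Call:
arm_command(
  series=[
    {"x": 0.02,"y": -0.07,"z": 0.8,"wx": 0,"wy": 0,"wz": 0,"fingers": 1},
    {"x": 0.02,"y": -0.07,"z": 0.8,"wx": 0,"wy": 0,"wz": 0,"fingers": 1},
  ],
)

```text
clock: 1.75
tool_pos: [0.4022, -0.2342, 0.1307]
orientation: [[1.0, -0.001, -0.006], [-0.001, -1.0, 0.004], [-0.006, -0.004, -1.0]]
force: [-0.4, 0.5, -0.8]
grip_width: 1.001
grasp_force: 0.0
```

Call:
arm_command(
  series=[
    {"x": 0,"y": 0,"z": 0.5,"wx": 0,"wy": 0,"wz": 0,"fingers": 1},
    {"x": 0,"y": 0,"z": 0.86,"wx": 0,"wy": 0,"wz": 0,"fingers": 1},
    {"x": 0,"y": 0,"z": 0.86,"wx": 0,"wy": 0,"wz": 0,"fingers": 0.3},
    {"x": 0,"y": 0,"z": 0.86,"wx": 0,"wy": 0,"wz": 0,"fingers": 0.3},
    {"x": 0,"y": 0,"z": 0.86,"wx": 0,"wy": 0,"wz": 0,"fingers": 0.3},
    {"x": 0,"y": 0,"z": 0.86,"wx": 0,"wy": 0,"wz": 0,"fingers": 0.3},
    {"x": 0,"y": 0,"z": 0.86,"wx": 0,"wy": 0,"wz": 0,"fingers": 0.3},
    {"x": 0,"y": 0,"z": 0.86,"wx": 0,"wy": 0,"wz": 0,"fingers": 0.3},
  ],
)

```text
clock: 2.55
tool_pos: [0.4056, -0.2353, 0.0693]
orientation: [[1.0, 0.0, 0.004], [0.0, -1.0, -0.003], [0.004, 0.003, -1.0]]
force: [-1.4, -0.3, 6.7]
grip_width: 0.515
grasp_force: 41.4
```

Run:
```python
from h import *
p,d=r.camera("wrist");cv2.imwrite("pics/w2.png",p[:,:,::-1]);s=r.observe();print(s['tool_pos'],s['clock'],s['grip_width'],s['grasp_force'],s['force'])
```

```text
[ 0.40564104 -0.23532379  0.06929844] 2.6 0.5197096480938529 41.40791168421856 [-0.45592416 -1.10351758  7.15697136]
```

View pics/w2.png

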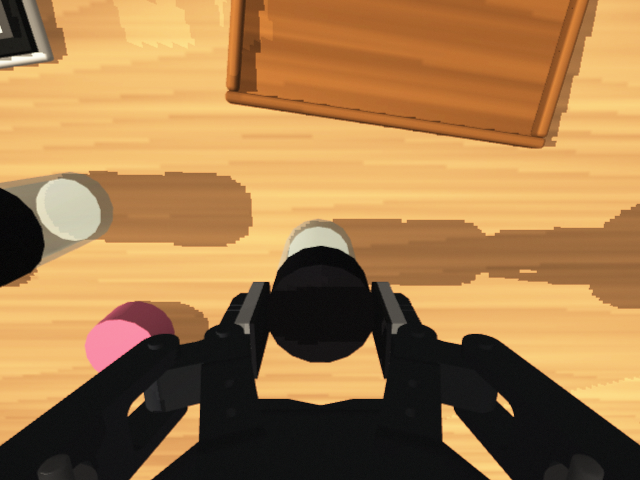

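The cap is held at 0.52, about 46 mm. I'll lift it and carry it to the near right compartment at (0.5595, -0.032).

Call:
arm_command(
  series=[
    {"x": 0,"y": 0,"z": -0.3,"wx": 0,"wy": 0,"wz": 0,"fingers": 0.3},
    {"x": 0,"y": 0,"z": -0.8,"wx": 0,"wy": 0,"wz": 0,"fingers": 0.3},
    {"x": 0,"y": 0,"z": -0.8,"wx": 0,"wy": 0,"wz": 0,"fingers": 0.3},
  ],
)

```text
clock: 2.9
tool_pos: [0.4068, -0.2358, 0.1374]
orientation: [[1.0, 0.0, 0.009], [0.0, -1.0, -0.006], [0.009, 0.006, -1.0]]
force: [0.2, -0.0, 0.2]
grip_width: 0.517
grasp_force: 41.0
```

Call:
arm_command(
  series=[
    {"x": 0.32,"y": -0.42,"z": 0,"wx": 0,"wy": 0,"wz": 0,"fingers": 0.3},
    {"x": 0.64,"y": -0.85,"z": 0,"wx": 0,"wy": 0,"wz": 0,"fingers": 0.3},
  ],
)

```text
clock: 3.1
tool_pos: [0.4563, -0.1664, 0.1316]
orientation: [[1.0, -0.003, 0.002], [-0.003, -1.0, -0.001], [0.002, 0.001, -1.0]]
force: [1.0, -0.6, 0.1]
grip_width: 0.52
grasp_force: 41.0
```

Call:
arm_command(
  series=[
    {"x": 0.32,"y": -0.42,"z": 0,"wx": 0,"wy": 0,"wz": 0,"fingers": 0.3},
    {"x": 0.64,"y": -0.85,"z": 0,"wx": 0,"wy": 0,"wz": 0,"fingers": 0.3},
  ],
)

```text
clock: 3.3
tool_pos: [0.5078, -0.0969, 0.131]
orientation: [[1.0, -0.0, 0.001], [-0.0, -1.0, -0.0], [0.001, 0.0, -1.0]]
force: [0.7, -0.9, 0.2]
grip_width: 0.523
grasp_force: 41.0
```

Call:
arm_command(
  series=[
    {"x": 0.32,"y": -0.42,"z": 0,"wx": 0,"wy": 0,"wz": 0,"fingers": 0.3},
    {"x": 0.64,"y": -0.85,"z": 0,"wx": 0,"wy": 0,"wz": 0,"fingers": 0.3},
    {"x": 0.64,"y": -0.85,"z": 0,"wx": 0,"wy": 0,"wz": 0,"fingers": 0.3},
    {"x": 0.64,"y": -0.85,"z": 0,"wx": 0,"wy": 0,"wz": 0,"fingers": 0.3},
  ],
)

```text
clock: 3.7
tool_pos: [0.5582, -0.0294, 0.1303]
orientation: [[1.0, 0.002, -0.001], [0.002, -1.0, -0.0], [-0.001, 0.0, -1.0]]
force: [-0.2, 0.8, -0.7]
grip_width: 0.521
grasp_force: 41.0
```

```bash
cat > st.py <<'E'
from h import *
np.set_printoptions(precision=4,suppress=True)
s=r.observe();print(s['tool_pos'],round(s['clock'],2),s['grip_width'],s['grasp_force'],s['force'],s['qpos'][5])
E
python3 st.py
python3 - <<'E'
from h import *
p,d=r.camera("wrist");cv2.imwrite("pics/w3.png",p[:,:,::-1])
E
```

```text
[ 0.5582 -0.0294  0.1303] 3.7 0.5209727686341289 41.022125839517685 [-0.2416  0.8466 -0.672 ] 1.4550882305882873
```

View pics/w3.png

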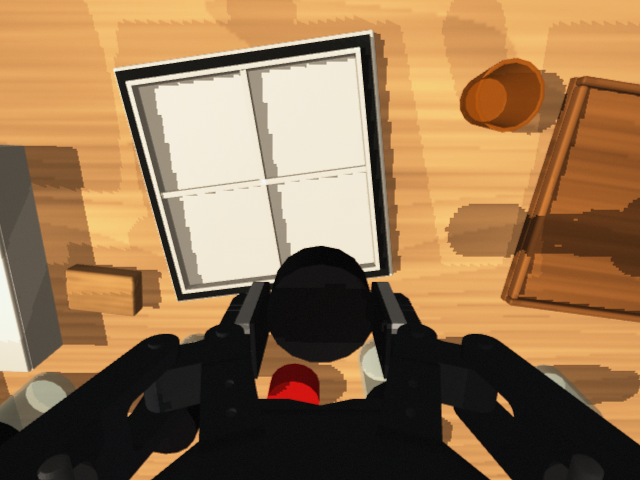

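The wrist view shows the box, with its cross at (265,183), and the cap still held. I'll lower it and release.

Call:
arm_command(
  series=[
    {"x": 0.02,"y": 0.03,"z": 0.5,"wx": 0,"wy": 0,"wz": 0,"fingers": 0.3},
    {"x": 0.02,"y": 0.03,"z": 0.8,"wx": 0,"wy": 0,"wz": 0,"fingers": 0.3},
    {"x": 0.02,"y": 0.03,"z": 0.8,"wx": 0,"wy": 0,"wz": 0,"fingers": 0.3},
  ],
)

```text
clock: 4.05
tool_pos: [0.5566, -0.0336, 0.0623]
orientation: [[1.0, -0.002, -0.007], [-0.002, -1.0, 0.001], [-0.007, -0.001, -1.0]]
force: [-0.5, 0.3, -1.1]
grip_width: 0.522
grasp_force: 41.0
```

Call:
arm_command(
  series=[
    {"x": 0,"y": 0,"z": 0.35,"wx": 0,"wy": 0,"wz": 0,"fingers": 0.3},
    {"x": 0,"y": 0,"z": 0.5,"wx": 0,"wy": 0,"wz": 0,"fingers": 0.3},
    {"x": 0,"y": 0,"z": 0.6,"wx": 0,"wy": 0,"wz": 0,"fingers": 0.3},
    {"x": 0,"y": 0,"z": 0.6,"wx": 0,"wy": 0,"wz": 0,"fingers": 0.3},
  ],
)

```text
clock: 4.45
tool_pos: [0.5592, -0.033, 0.0183]
orientation: [[1.0, -0.0, -0.001], [-0.0, -1.0, 0.0], [-0.001, -0.0, -1.0]]
force: [0.5, 0.9, -0.2]
grip_width: 0.52
grasp_force: 41.1
```

Call:
arm_command(
  series=[
    {"x": 0,"y": 0,"z": 0,"wx": 0,"wy": 0,"wz": 0,"fingers": 0.75},
    {"x": 0,"y": 0,"z": 0,"wx": 0,"wy": 0,"wz": 0,"fingers": 0.75},
    {"x": 0,"y": 0,"z": 0,"wx": 0,"wy": 0,"wz": 0,"fingers": 0.75},
    {"x": 0,"y": 0,"z": -0.4,"wx": 0,"wy": 0,"wz": 0,"fingers": 0.75},
    {"x": 0,"y": 0,"z": -1,"wx": 0,"wy": 0,"wz": 0,"fingers": 0.75},
    {"x": 0,"y": 0,"z": -1,"wx": 0,"wy": 0,"wz": 0,"fingers": 1},
  ],
)

```text
clock: 5.05
tool_pos: [0.5634, -0.033, 0.1072]
orientation: [[1.0, 0.0, 0.013], [0.0, -1.0, -0.002], [0.013, 0.002, -1.0]]
force: [0.7, 0.4, -0.0]
grip_width: 0.896
grasp_force: 0.0
```

```bash
python3 st.py
python3 - <<'E'
from h import *
C=cal("wrist");p,d=r.camera("wrist");cv2.imwrite("pics/w4.png",p[:,:,::-1]);P=points(C,d);z=P[...,2]
m=(z>.024)&(z<.036)&(p.max(-1)<70)
for c,a,M in blobs(m,200): print(c,a,cast(C,c,.03),np.median(z[M]))
E
```

```text
[ 0.5634 -0.033   0.1072] 5.05 0.8958448574617734 0.0 [ 0.6695  0.4446 -0.0054] 1.4516601257930515
[320.14474061 251.4809401 ] 3489 [[ 0.55968971 -0.03326127  0.03      ]] 0.030319763394218224
```

The cap lies flat at (0.5597, -0.0333), top at 30 mm. Next is the cap at (0.4335, -0.0865).

Call:
arm_command(
  series=[
    {"x": -0.3,"y": 0.15,"z": -0.6,"wx": 0,"wy": 0,"wz": 0,"fingers": 1},
    {"x": -0.79,"y": 0.34,"z": -0.6,"wx": 0,"wy": 0,"wz": 0,"fingers": 1},
  ],
)

```text
clock: 5.3
tool_pos: [0.4984, -0.0598, 0.1506]
orientation: [[1.0, 0.002, 0.006], [0.002, -1.0, -0.001], [0.006, 0.001, -1.0]]
force: [-0.4, -1.2, 1.3]
grip_width: 0.999
grasp_force: 0.0
```

Call:
arm_command(
  series=[
    {"x": -0.4,"y": 0.17,"z": 0,"wx": 0,"wy": 0,"wz": 0,"fingers": 1},
    {"x": -0.78,"y": 0.33,"z": 0,"wx": 0,"wy": 0,"wz": 0,"fingers": 1},
    {"x": -0.78,"y": 0.33,"z": 0,"wx": 0,"wy": 0,"wz": 0,"fingers": 1},
    {"x": -0.78,"y": 0.33,"z": 0,"wx": 0,"wy": 0,"wz": 0,"fingers": 1},
    {"x": -0.78,"y": 0.33,"z": 0,"wx": 0,"wy": 0,"wz": 0,"fingers": 1},
  ],
)

```text
clock: 5.8
tool_pos: [0.4345, -0.086, 0.1462]
orientation: [[1.0, 0.0, -0.0], [0.0, -1.0, 0.0], [-0.0, -0.0, -1.0]]
force: [0.0, 0.2, -0.3]
grip_width: 0.999
grasp_force: 0.0
```

```bash
python3 st.py
cat > wl.py <<'E'
import sys
from h import *
np.set_printoptions(precision=4,suppress=True)
h=float(sys.argv[1])
C=cal("wrist");p,d=r.camera("wrist");P=points(C,d);z=P[...,2]
m=(abs(z-h)<.008)&(p.max(-1)<70)
for c,a,M in blobs(m,200): print(c,a,cast(C,c,h)[0],np.median(z[M]))
E
python3 wl.py .082
```

```text
[ 0.4345 -0.086   0.1462] 5.8 0.9988197659299164 0.0 [ 0.0484  0.1953 -0.3052] 1.2979302379393105
[ 61.9844 245.846 ] 4488 [0.438  0.0753 0.082 ] 0.08216244830318728
[319.0134 250.791 ] 3956 [ 0.4348 -0.0854  0.082 ] 0.08230237064036597
```

Call:
arm_command(
  series=[
    {"x": 0,"y": -0.01,"z": 0.5,"wx": 0,"wy": 0,"wz": 0,"fingers": 1},
    {"x": 0,"y": -0.01,"z": 1,"wx": 0,"wy": 0,"wz": 0,"fingers": 1},
    {"x": 0,"y": -0.01,"z": 1,"wx": 0,"wy": 0,"wz": 0,"fingers": 1},
    {"x": 0,"y": -0.01,"z": 1,"wx": 0,"wy": 0,"wz": 0,"fingers": 0.3},
    {"x": 0,"y": -0.01,"z": 1,"wx": 0,"wy": 0,"wz": 0,"fingers": 0.3},
    {"x": 0,"y": -0.01,"z": 1,"wx": 0,"wy": 0,"wz": 0,"fingers": 0.3},
    {"x": 0,"y": -0.01,"z": 1,"wx": 0,"wy": 0,"wz": 0,"fingers": 0.3},
    {"x": 0,"y": -0.01,"z": 1,"wx": 0,"wy": 0,"wz": 0,"fingers": 0.3},
  ],
)

```text
clock: 6.65
tool_pos: [0.4357, -0.0857, 0.0696]
orientation: [[1.0, 0.0, 0.005], [0.0, -1.0, -0.001], [0.005, 0.001, -1.0]]
force: [0.7, 0.1, 6.1]
grip_width: 0.527
grasp_force: 40.7
```

Call:
arm_command(
  series=[
    {"x": 0,"y": 0,"z": -0.3,"wx": 0,"wy": 0,"wz": 0,"fingers": 0.3},
    {"x": 0,"y": 0,"z": -0.8,"wx": 0,"wy": 0,"wz": 0,"fingers": 0.3},
    {"x": 0,"y": 0,"z": -0.8,"wx": 0,"wy": 0,"wz": 0,"fingers": 0.3},
    {"x": 0,"y": 0,"z": -0.8,"wx": 0,"wy": 0,"wz": 0,"fingers": 0.3},
  ],
)

```text
clock: 7.05
tool_pos: [0.4352, -0.0858, 0.1329]
orientation: [[1.0, 0.0, 0.004], [0.0, -1.0, -0.001], [0.004, 0.001, -1.0]]
force: [-0.1, 0.3, -0.6]
grip_width: 0.523
grasp_force: 40.9
```

```bash
python3 st.py
```

```text
[ 0.4352 -0.0858  0.1329] 7.05 0.5228341045930619 40.88576629757881 [-0.1119  0.2668 -0.5928] 1.2993019329211106
```

Call:
arm_command(
  series=[
    {"x": 0.42,"y": -0.13,"z": 0,"wx": 0,"wy": 0,"wz": 0,"fingers": 0.3},
    {"x": 0.84,"y": -0.27,"z": 0,"wx": 0,"wy": 0,"wz": 0,"fingers": 0.3},
  ],
)

```text
clock: 7.25
tool_pos: [0.5016, -0.0638, 0.1301]
orientation: [[1.0, -0.001, 0.0], [-0.001, -1.0, -0.0], [0.0, 0.0, -1.0]]
force: [-0.0, -1.2, 0.1]
grip_width: 0.522
grasp_force: 40.9
```

Call:
arm_command(
  series=[
    {"x": 0.42,"y": -0.13,"z": 0,"wx": 0,"wy": 0,"wz": 0,"fingers": 0.3},
    {"x": 0.84,"y": -0.27,"z": 0,"wx": 0,"wy": 0,"wz": 0,"fingers": 0.3},
  ],
)

```text
clock: 7.45
tool_pos: [0.5692, -0.0417, 0.1293]
orientation: [[1.0, 0.0, -0.002], [0.0, -1.0, 0.0], [-0.002, -0.0, -1.0]]
force: [0.3, -0.9, -0.2]
grip_width: 0.524
grasp_force: 40.9
```

Call:
arm_command(
  series=[
    {"x": 0.42,"y": -0.13,"z": 0,"wx": 0,"wy": 0,"wz": 0,"fingers": 0.3},
    {"x": 0.85,"y": -0.27,"z": 0,"wx": 0,"wy": 0,"wz": 0,"fingers": 0.3},
    {"x": 0.85,"y": -0.27,"z": 0,"wx": 0,"wy": 0,"wz": 0,"fingers": 0.3},
    {"x": 0.85,"y": -0.27,"z": 0,"wx": 0,"wy": 0,"wz": 0,"fingers": 0.3},
  ],
)

```text
clock: 7.85
tool_pos: [0.636, -0.0203, 0.1282]
orientation: [[1.0, 0.001, -0.004], [0.001, -1.0, 0.0], [-0.004, -0.0, -1.0]]
force: [-0.2, -0.9, -0.8]
grip_width: 0.528
grasp_force: 29.7
```

```bash
python3 st.py
```

```text
[ 0.636  -0.0203  0.1282] 7.85 0.5279824947833792 29.653840474784374 [-0.1766 -0.9397 -0.8376] 1.4846028258887722
```

The grip force is dropping, so I'll hold still and check for slip.

Call:
arm_command(
  series=[
    {"x": 0,"y": 0,"z": 0,"wx": 0,"wy": 0,"wz": 0,"fingers": 0.3},
    {"x": 0,"y": 0,"z": 0,"wx": 0,"wy": 0,"wz": 0,"fingers": 0.3},
    {"x": 0,"y": 0,"z": 0,"wx": 0,"wy": 0,"wz": 0,"fingers": 0.3},
    {"x": 0,"y": 0,"z": 0,"wx": 0,"wy": 0,"wz": 0,"fingers": 0.3},
  ],
)

```text
clock: 8.25
tool_pos: [0.6361, -0.0209, 0.1312]
orientation: [[1.0, -0.0, 0.001], [-0.0, -1.0, -0.0], [0.001, 0.0, -1.0]]
force: [0.2, -0.9, -1.1]
grip_width: 0.521
grasp_force: 42.4
```

```bash
python3 st.py
python3 - <<'E'
from h import *
p,d=r.camera("wrist");cv2.imwrite("pics/w5.png",p[:,:,::-1])
E
```

```text
[ 0.6361 -0.0209  0.1312] 8.25 0.5209888371806036 42.400865256786346 [ 0.1846 -0.8864 -1.1236] 1.4847422370973036
```

View pics/w5.png

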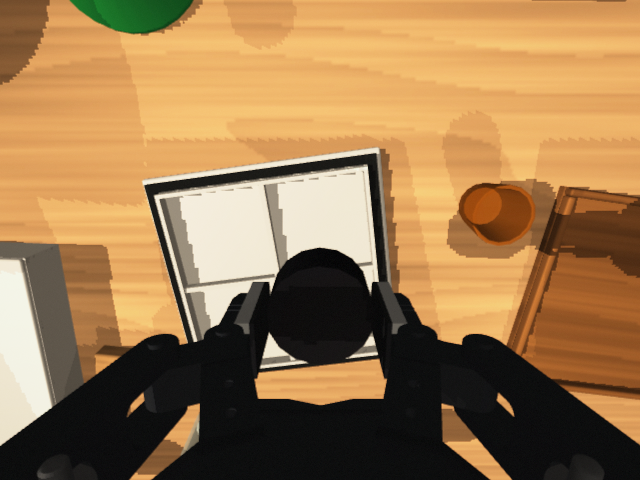

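The cap at (322,305) is still held as before, perhaps 1 mm lower. I'll lower and release it.

Call:
arm_command(
  series=[
    {"x": 0.02,"y": 0,"z": 0.5,"wx": 0,"wy": 0,"wz": 0,"fingers": 0.3},
    {"x": 0.02,"y": 0,"z": 0.8,"wx": 0,"wy": 0,"wz": 0,"fingers": 0.3},
    {"x": 0.02,"y": 0,"z": 0.8,"wx": 0,"wy": 0,"wz": 0,"fingers": 0.3},
  ],
)

```text
clock: 8.6
tool_pos: [0.6352, -0.0205, 0.0615]
orientation: [[1.0, 0.0, -0.008], [0.0, -1.0, 0.001], [-0.008, -0.001, -1.0]]
force: [-0.9, 0.2, -1.3]
grip_width: 0.522
grasp_force: 42.4
```

Call:
arm_command(
  series=[
    {"x": 0,"y": 0,"z": 0.35,"wx": 0,"wy": 0,"wz": 0,"fingers": 0.3},
    {"x": 0,"y": 0,"z": 0.5,"wx": 0,"wy": 0,"wz": 0,"fingers": 0.3},
    {"x": 0,"y": 0,"z": 0.6,"wx": 0,"wy": 0,"wz": 0,"fingers": 0.3},
    {"x": 0,"y": 0,"z": 0.6,"wx": 0,"wy": 0,"wz": 0,"fingers": 0.3},
  ],
)

```text
clock: 9.0
tool_pos: [0.6382, -0.0206, 0.0189]
orientation: [[1.0, 0.0, 0.0], [0.0, -1.0, -0.0], [0.0, 0.0, -1.0]]
force: [0.0, 0.4, -0.1]
grip_width: 0.521
grasp_force: 42.4
```

Call:
arm_command(
  series=[
    {"x": 0,"y": 0,"z": 0,"wx": 0,"wy": 0,"wz": 0,"fingers": 0.75},
    {"x": 0,"y": 0,"z": 0,"wx": 0,"wy": 0,"wz": 0,"fingers": 0.75},
    {"x": 0,"y": 0,"z": 0,"wx": 0,"wy": 0,"wz": 0,"fingers": 0.75},
    {"x": 0,"y": 0,"z": -0.4,"wx": 0,"wy": 0,"wz": 0,"fingers": 0.75},
    {"x": 0,"y": 0,"z": -1,"wx": 0,"wy": 0,"wz": 0,"fingers": 0.75},
    {"x": 0,"y": 0,"z": -1,"wx": 0,"wy": 0,"wz": 0,"fingers": 1},
    {"x": 0,"y": 0,"z": -1,"wx": 0,"wy": 0,"wz": 0,"fingers": 1},
  ],
)

```text
clock: 9.7
tool_pos: [0.6393, -0.0207, 0.1013]
orientation: [[1.0, 0.0, 0.005], [0.0, -1.0, -0.0], [0.005, 0.0, -1.0]]
force: [-0.4, 0.6, -1.0]
grip_width: 0.999
grasp_force: 0.0
```

```bash
python3 st.py; python3 wl.py .03
```

```text
[ 0.6393 -0.0207  0.1013] 9.7 0.9990777289321923 0.0 [-0.397   0.6029 -1.0269] 1.4850329998348206
[320.2057 250.583 ] 3715 [ 0.6376 -0.021   0.03  ] 0.030366401648761334
[337.2466 352.3598] 3074 [ 0.5612 -0.0331  0.03  ] 0.030326696355944066
```

Call:
arm_command(
  series=[
    {"x": -0.2,"y": -0.1,"z": -0.6,"wx": 0,"wy": 0,"wz": 0,"fingers": 1},
    {"x": -0.84,"y": -0.4,"z": -0.6,"wx": 0,"wy": 0,"wz": 0,"fingers": 1},
  ],
)

```text
clock: 9.95
tool_pos: [0.5799, 0.0074, 0.1501]
orientation: [[1.0, -0.002, 0.006], [-0.002, -1.0, -0.001], [0.006, 0.001, -1.0]]
force: [-0.4, 0.2, 2.6]
grip_width: 1.005
grasp_force: 0.0
```

Call:
arm_command(
  series=[
    {"x": -0.42,"y": -0.2,"z": 0,"wx": 0,"wy": 0,"wz": 0,"fingers": 1},
    {"x": -0.84,"y": -0.4,"z": 0,"wx": 0,"wy": 0,"wz": 0,"fingers": 1},
  ],
)

```text
clock: 10.15
tool_pos: [0.508, 0.0409, 0.1447]
orientation: [[1.0, 0.0, -0.003], [0.0, -1.0, 0.0], [-0.003, -0.0, -1.0]]
force: [-0.3, 0.6, 0.2]
grip_width: 1.0
grasp_force: 0.0
```

Call:
arm_command(
  series=[
    {"x": -0.42,"y": -0.2,"z": 0,"wx": 0,"wy": 0,"wz": 0,"fingers": 1},
    {"x": -0.84,"y": -0.4,"z": 0,"wx": 0,"wy": 0,"wz": 0,"fingers": 1},
    {"x": -0.84,"y": -0.4,"z": 0,"wx": 0,"wy": 0,"wz": 0,"fingers": 1},
    {"x": -0.84,"y": -0.4,"z": 0,"wx": 0,"wy": 0,"wz": 0,"fingers": 1},
    {"x": -0.84,"y": -0.4,"z": 0,"wx": 0,"wy": 0,"wz": 0,"fingers": 1},
  ],
)

```text
clock: 10.65
tool_pos: [0.443, 0.0721, 0.1455]
orientation: [[1.0, -0.0, -0.001], [-0.0, -1.0, -0.0], [-0.001, 0.0, -1.0]]
force: [0.6, 0.0, 0.3]
grip_width: 1.0
grasp_force: 0.0
```

```bash
python3 st.py; python3 wl.py .082
```

```text
[0.443  0.0721 0.1455] 10.65 1.0004460091068483 0.0 [0.6149 0.0411 0.3085] 1.6564930740535837
[310.6125 258.763 ] 3928 [0.4381 0.0779 0.082 ] 0.0823231011327383
[ 97.9318 315.3495] 3797 [0.3982 0.2192 0.082 ] 0.08219035258842125
```

Call:
arm_command(
  series=[
    {"x": -0.06,"y": -0.07,"z": 0.4,"wx": 0,"wy": 0,"wz": 0,"fingers": 1},
    {"x": -0.06,"y": -0.07,"z": 1,"wx": 0,"wy": 0,"wz": 0,"fingers": 1},
    {"x": -0.06,"y": -0.07,"z": 1,"wx": 0,"wy": 0,"wz": 0,"fingers": 1},
    {"x": -0.06,"y": -0.07,"z": 1,"wx": 0,"wy": 0,"wz": 0,"fingers": 0.3},
    {"x": -0.06,"y": -0.07,"z": 1,"wx": 0,"wy": 0,"wz": 0,"fingers": 0.3},
    {"x": -0.06,"y": -0.07,"z": 1,"wx": 0,"wy": 0,"wz": 0,"fingers": 0.3},
    {"x": -0.06,"y": -0.07,"z": 1,"wx": 0,"wy": 0,"wz": 0,"fingers": 0.3},
    {"x": -0.06,"y": -0.07,"z": 1,"wx": 0,"wy": 0,"wz": 0,"fingers": 0.3},
  ],
)

```text
clock: 11.5
tool_pos: [0.4401, 0.0782, 0.07]
orientation: [[1.0, 0.0, 0.006], [0.0, -1.0, 0.001], [0.006, -0.001, -1.0]]
force: [0.0, 2.1, 6.6]
grip_width: 0.523
grasp_force: 41.0
```

Call:
arm_command(
  series=[
    {"x": 0,"y": 0,"z": -0.3,"wx": 0,"wy": 0,"wz": 0,"fingers": 0.3},
    {"x": 0,"y": 0,"z": -0.8,"wx": 0,"wy": 0,"wz": 0,"fingers": 0.3},
    {"x": 0,"y": 0,"z": -0.8,"wx": 0,"wy": 0,"wz": 0,"fingers": 0.3},
    {"x": 0,"y": 0,"z": -0.8,"wx": 0,"wy": 0,"wz": 0,"fingers": 0.3},
  ],
)

```text
clock: 11.9
tool_pos: [0.4392, 0.0781, 0.133]
orientation: [[1.0, 0.0, 0.005], [0.0, -1.0, 0.0], [0.005, -0.0, -1.0]]
force: [0.6, -1.2, -0.6]
grip_width: 0.527
grasp_force: 40.9
```

```bash
python3 st.py
```

```text
[0.4392 0.0781 0.133 ] 11.9 0.5267221609678828 40.88327955454588 [ 0.5823 -1.188  -0.5569] 1.6702695405596848
```

Call:
arm_command(
  series=[
    {"x": 0.34,"y": 0.1,"z": 0,"wx": 0,"wy": 0,"wz": 0,"fingers": 0.3},
    {"x": 0.68,"y": 0.2,"z": 0,"wx": 0,"wy": 0,"wz": 0,"fingers": 0.3},
  ],
)

```text
clock: 12.1
tool_pos: [0.4927, 0.062, 0.13]
orientation: [[1.0, 0.001, 0.0], [0.001, -1.0, 0.0], [0.0, -0.0, -1.0]]
force: [-0.5, -0.9, -0.3]
grip_width: 0.524
grasp_force: 40.9
```

Call:
arm_command(
  series=[
    {"x": 0.34,"y": 0.1,"z": 0,"wx": 0,"wy": 0,"wz": 0,"fingers": 0.3},
    {"x": 0.68,"y": 0.2,"z": 0,"wx": 0,"wy": 0,"wz": 0,"fingers": 0.3},
    {"x": 0.68,"y": 0.2,"z": 0,"wx": 0,"wy": 0,"wz": 0,"fingers": 0.3},
    {"x": 0.68,"y": 0.2,"z": 0,"wx": 0,"wy": 0,"wz": 0,"fingers": 0.3},
  ],
)

```text
clock: 12.5
tool_pos: [0.5462, 0.0459, 0.129]
orientation: [[1.0, -0.0, -0.003], [-0.0, -1.0, 0.0], [-0.003, -0.0, -1.0]]
force: [-0.9, 1.0, 0.1]
grip_width: 0.524
grasp_force: 40.9
```

```bash
python3 st.py
```

```text
[0.5462 0.0459 0.129 ] 12.5 0.5240179568157131 40.88786993175745 [-0.944   1.0014  0.1297] 1.5927845907587612
```

Call:
arm_command(
  series=[
    {"x": 0.02,"y": 0,"z": 0.5,"wx": 0,"wy": 0,"wz": 0,"fingers": 0.3},
    {"x": 0.02,"y": 0,"z": 0.8,"wx": 0,"wy": 0,"wz": 0,"fingers": 0.3},
    {"x": 0.02,"y": 0,"z": 0.8,"wx": 0,"wy": 0,"wz": 0,"fingers": 0.3},
  ],
)

```text
clock: 12.8
tool_pos: [0.5447, 0.0464, 0.0619]
orientation: [[1.0, 0.001, -0.008], [0.001, -1.0, -0.0], [-0.008, 0.0, -1.0]]
force: [-0.0, 0.6, -0.9]
grip_width: 0.521
grasp_force: 40.9
```

Call:
arm_command(
  series=[
    {"x": 0,"y": 0,"z": 0.35,"wx": 0,"wy": 0,"wz": 0,"fingers": 0.3},
    {"x": 0,"y": 0,"z": 0.5,"wx": 0,"wy": 0,"wz": 0,"fingers": 0.3},
    {"x": 0,"y": 0,"z": 0.58,"wx": 0,"wy": 0,"wz": 0,"fingers": 0.3},
    {"x": 0,"y": 0,"z": 0.58,"wx": 0,"wy": 0,"wz": 0,"fingers": 0.3},
  ],
)

```text
clock: 13.2
tool_pos: [0.5479, 0.0461, 0.02]
orientation: [[1.0, 0.0, -0.001], [0.0, -1.0, -0.0], [-0.001, 0.0, -1.0]]
force: [-0.1, -0.2, -0.9]
grip_width: 0.522
grasp_force: 40.9
```

Call:
arm_command(
  series=[
    {"x": 0,"y": 0,"z": 0,"wx": 0,"wy": 0,"wz": 0,"fingers": 0.72},
    {"x": 0,"y": 0,"z": 0,"wx": 0,"wy": 0,"wz": 0,"fingers": 0.72},
    {"x": 0,"y": 0,"z": 0,"wx": 0,"wy": 0,"wz": 0,"fingers": 0.72},
    {"x": 0,"y": 0,"z": -0.4,"wx": 0,"wy": 0,"wz": 0,"fingers": 0.72},
    {"x": 0,"y": 0,"z": -1,"wx": 0,"wy": 0,"wz": 0,"fingers": 0.72},
    {"x": 0,"y": 0,"z": -1,"wx": 0,"wy": 0,"wz": 0,"fingers": 1},
    {"x": 0,"y": 0,"z": -1,"wx": 0,"wy": 0,"wz": 0,"fingers": 1},
  ],
)

```text
clock: 13.9
tool_pos: [0.5496, 0.046, 0.1025]
orientation: [[1.0, 0.0, 0.005], [0.0, -1.0, 0.0], [0.005, -0.0, -1.0]]
force: [0.3, 0.0, -0.3]
grip_width: 0.995
grasp_force: 0.0
```

```bash
python3 st.py; python3 wl.py .03
```

```text
[0.5496 0.046  0.1025] 13.9 0.9946819691317577 0.0 [ 0.2998  0.0181 -0.3032] 1.5924668729372404
[433.8123 105.72  ] 5178 [ 0.6365 -0.0203  0.03  ] 0.030333400623668322
[441.5098 232.3504] 3947 [ 0.5599 -0.0322  0.03  ] 0.03036286866465868
[320.1432 252.1392] 3672 [0.5465 0.0458 0.03  ] 0.030337565464907332
```

Call:
arm_command(
  series=[
    {"x": 0,"y": 0,"z": -0.5,"wx": 0,"wy": 0,"wz": 0,"fingers": 1},
    {"x": -0.3,"y": -0.4,"z": -0.6,"wx": 0,"wy": 0,"wz": 0,"fingers": 1},
    {"x": -0.63,"y": -0.72,"z": -0.6,"wx": 0,"wy": 0,"wz": 0,"fingers": 1},
  ],
)

```text
clock: 14.25
tool_pos: [0.4979, 0.1041, 0.1485]
orientation: [[1.0, -0.001, 0.001], [-0.001, -1.0, 0.001], [0.001, -0.001, -1.0]]
force: [0.4, 0.5, -0.1]
grip_width: 0.999
grasp_force: 0.0
```

Call:
arm_command(
  series=[
    {"x": -0.32,"y": -0.36,"z": 0,"wx": 0,"wy": 0,"wz": 0,"fingers": 1},
    {"x": -0.63,"y": -0.72,"z": 0,"wx": 0,"wy": 0,"wz": 0,"fingers": 1},
  ],
)

```text
clock: 14.45
tool_pos: [0.4458, 0.1618, 0.1462]
orientation: [[1.0, -0.0, -0.003], [-0.0, -1.0, -0.001], [-0.003, 0.001, -1.0]]
force: [1.3, 0.8, 0.7]
grip_width: 0.997
grasp_force: 0.0
```

Call:
arm_command(
  series=[
    {"x": -0.32,"y": -0.36,"z": 0,"wx": 0,"wy": 0,"wz": 0,"fingers": 1},
    {"x": -0.63,"y": -0.72,"z": 0,"wx": 0,"wy": 0,"wz": 0,"fingers": 1},
    {"x": -0.63,"y": -0.72,"z": 0,"wx": 0,"wy": 0,"wz": 0,"fingers": 1},
    {"x": -0.63,"y": -0.72,"z": 0,"wx": 0,"wy": 0,"wz": 0,"fingers": 1},
    {"x": -0.63,"y": -0.72,"z": 0,"wx": 0,"wy": 0,"wz": 0,"fingers": 1},
  ],
)

```text
clock: 14.95
tool_pos: [0.3973, 0.2181, 0.147]
orientation: [[1.0, -0.0, -0.001], [-0.0, -1.0, -0.001], [-0.001, 0.001, -1.0]]
force: [-0.3, -0.4, 0.3]
grip_width: 1.004
grasp_force: 0.0
```

```bash
python3 st.py; python3 wl.py .082
```

```text
[0.3973 0.2181 0.147 ] 14.95 1.0038432929787338 0.0 [-0.3376 -0.3694  0.2981] 1.9983715397021664
[314.2582 250.6759] 3943 [0.3973 0.2216 0.082 ] 0.0822993390793609
```

Call:
arm_command(
  series=[
    {"x": 0,"y": -0.04,"z": 0.4,"wx": 0,"wy": 0,"wz": 0,"fingers": 1},
    {"x": 0,"y": -0.04,"z": 1,"wx": 0,"wy": 0,"wz": 0,"fingers": 1},
    {"x": 0,"y": -0.04,"z": 1,"wx": 0,"wy": 0,"wz": 0,"fingers": 1},
    {"x": 0,"y": -0.04,"z": 1,"wx": 0,"wy": 0,"wz": 0,"fingers": 0.3},
    {"x": 0,"y": -0.04,"z": 1,"wx": 0,"wy": 0,"wz": 0,"fingers": 0.3},
    {"x": 0,"y": -0.04,"z": 1,"wx": 0,"wy": 0,"wz": 0,"fingers": 0.3},
    {"x": 0,"y": -0.04,"z": 1,"wx": 0,"wy": 0,"wz": 0,"fingers": 0.3},
    {"x": 0,"y": -0.04,"z": 1,"wx": 0,"wy": 0,"wz": 0,"fingers": 0.3},
  ],
)

```text
clock: 15.8
tool_pos: [0.3989, 0.2221, 0.0716]
orientation: [[1.0, -0.0, 0.005], [-0.0, -1.0, 0.001], [0.005, -0.001, -1.0]]
force: [-0.9, -3.0, 4.6]
grip_width: 0.513
grasp_force: 41.8
```

Call:
arm_command(
  series=[
    {"x": 0,"y": 0,"z": -0.3,"wx": 0,"wy": 0,"wz": 0,"fingers": 0.3},
    {"x": 0,"y": 0,"z": -0.8,"wx": 0,"wy": 0,"wz": 0,"fingers": 0.3},
    {"x": 0,"y": 0,"z": -0.8,"wx": 0,"wy": 0,"wz": 0,"fingers": 0.3},
    {"x": 0,"y": 0,"z": -0.8,"wx": 0,"wy": 0,"wz": 0,"fingers": 0.3},
  ],
)

```text
clock: 16.2
tool_pos: [0.3984, 0.2226, 0.135]
orientation: [[1.0, 0.0, 0.005], [0.0, -1.0, 0.002], [0.005, -0.002, -1.0]]
force: [0.4, 0.1, -0.0]
grip_width: 0.516
grasp_force: 42.2
```

Call:
arm_command(
  series=[
    {"x": 0.32,"y": 0.23,"z": 0,"wx": 0,"wy": 0,"wz": 0,"fingers": 0.3},
    {"x": 0.64,"y": 0.46,"z": 0,"wx": 0,"wy": 0,"wz": 0,"fingers": 0.3},
    {"x": 0.96,"y": 0.69,"z": 0,"wx": 0,"wy": 0,"wz": 0,"fingers": 0.3},
    {"x": 0.96,"y": 0.69,"z": 0,"wx": 0,"wy": 0,"wz": 0,"fingers": 0.3},
  ],
)

```text
clock: 16.6
tool_pos: [0.4756, 0.1646, 0.1309]
orientation: [[1.0, -0.003, -0.001], [-0.003, -1.0, -0.001], [-0.001, 0.001, -1.0]]
force: [0.1, -0.1, -0.0]
grip_width: 0.512
grasp_force: 42.1
```

Call:
arm_command(
  series=[
    {"x": 0.32,"y": 0.23,"z": 0,"wx": 0,"wy": 0,"wz": 0,"fingers": 0.3},
    {"x": 0.64,"y": 0.46,"z": 0,"wx": 0,"wy": 0,"wz": 0,"fingers": 0.3},
    {"x": 0.96,"y": 0.69,"z": 0,"wx": 0,"wy": 0,"wz": 0,"fingers": 0.3},
    {"x": 0.96,"y": 0.69,"z": 0,"wx": 0,"wy": 0,"wz": 0,"fingers": 0.3},
  ],
)

```text
clock: 17.0
tool_pos: [0.5519, 0.1099, 0.1307]
orientation: [[1.0, -0.002, -0.001], [-0.002, -1.0, -0.001], [-0.001, 0.001, -1.0]]
force: [-0.3, -0.5, -0.9]
grip_width: 0.519
grasp_force: 42.2
```

Call:
arm_command(
  series=[
    {"x": 0.32,"y": 0.23,"z": 0,"wx": 0,"wy": 0,"wz": 0,"fingers": 0.3},
    {"x": 0.64,"y": 0.46,"z": 0,"wx": 0,"wy": 0,"wz": 0,"fingers": 0.3},
    {"x": 0.95,"y": 0.68,"z": 0,"wx": 0,"wy": 0,"wz": 0,"fingers": 0.3},
    {"x": 0.95,"y": 0.68,"z": 0,"wx": 0,"wy": 0,"wz": 0,"fingers": 0.3},
    {"x": 0.95,"y": 0.68,"z": 0,"wx": 0,"wy": 0,"wz": 0,"fingers": 0.3},
  ],
)

```text
clock: 17.5
tool_pos: [0.6259, 0.058, 0.1312]
orientation: [[1.0, 0.0, -0.002], [0.0, -1.0, 0.001], [-0.002, -0.001, -1.0]]
force: [-0.1, -0.8, -0.2]
grip_width: 0.52
grasp_force: 42.2
```

```bash
python3 st.py
```

```text
[0.6259 0.058  0.1312] 17.5 0.5203688664099712 42.15370303171767 [-0.1449 -0.8291 -0.2344] 1.6086310317655579
```

Call:
arm_command(
  series=[
    {"x": 0,"y": 0,"z": 0.5,"wx": 0,"wy": 0,"wz": 0,"fingers": 0.3},
    {"x": 0,"y": 0,"z": 0.8,"wx": 0,"wy": 0,"wz": 0,"fingers": 0.3},
    {"x": 0,"y": 0,"z": 0.8,"wx": 0,"wy": 0,"wz": 0,"fingers": 0.3},
  ],
)

```text
clock: 17.8
tool_pos: [0.6229, 0.0586, 0.0632]
orientation: [[1.0, 0.002, -0.009], [0.002, -1.0, 0.0], [-0.009, -0.0, -1.0]]
force: [-0.2, -0.1, -0.5]
grip_width: 0.515
grasp_force: 42.2
```

Call:
arm_command(
  series=[
    {"x": 0,"y": 0,"z": 0.35,"wx": 0,"wy": 0,"wz": 0,"fingers": 0.3},
    {"x": 0,"y": 0,"z": 0.5,"wx": 0,"wy": 0,"wz": 0,"fingers": 0.3},
    {"x": 0,"y": 0,"z": 0.59,"wx": 0,"wy": 0,"wz": 0,"fingers": 0.3},
    {"x": 0,"y": 0,"z": 0.59,"wx": 0,"wy": 0,"wz": 0,"fingers": 0.3},
  ],
)

```text
clock: 18.2
tool_pos: [0.6264, 0.0577, 0.0209]
orientation: [[1.0, 0.001, -0.0], [0.001, -1.0, 0.0], [-0.0, -0.0, -1.0]]
force: [0.1, 0.0, -0.9]
grip_width: 0.517
grasp_force: 42.2
```

Call:
arm_command(
  series=[
    {"x": 0,"y": 0,"z": 0,"wx": 0,"wy": 0,"wz": 0,"fingers": 0.72},
    {"x": 0,"y": 0,"z": 0,"wx": 0,"wy": 0,"wz": 0,"fingers": 0.72},
    {"x": 0,"y": 0,"z": 0,"wx": 0,"wy": 0,"wz": 0,"fingers": 0.72},
    {"x": 0,"y": 0,"z": -0.4,"wx": 0,"wy": 0,"wz": 0,"fingers": 0.72},
    {"x": 0,"y": 0,"z": -1,"wx": 0,"wy": 0,"wz": 0,"fingers": 0.72},
    {"x": 0,"y": 0,"z": -1,"wx": 0,"wy": 0,"wz": 0,"fingers": 1},
    {"x": 0,"y": 0,"z": -1,"wx": 0,"wy": 0,"wz": 0,"fingers": 1},
  ],
)

```text
clock: 18.9
tool_pos: [0.6281, 0.0572, 0.1037]
orientation: [[1.0, 0.0, 0.005], [0.0, -1.0, 0.0], [0.005, -0.0, -1.0]]
force: [-0.3, 0.4, -0.5]
grip_width: 1.0
grasp_force: 0.0
```

```bash
python3 st.py; python3 wl.py .03
```

```text
[0.6281 0.0572 0.1037] 18.9 1.0001531611244685 0.0 [-0.3019  0.4206 -0.5069] 1.6075840594859618
[439.1385 233.1125] 3892 [ 0.6375 -0.0199  0.03  ] 0.030327653259430022
[319.7238 251.0209] 3628 [0.6253 0.0573 0.03  ] 0.030338548409618256
[421.445 343.267] 427 [ 0.5559 -0.0151  0.03  ] 0.03018585184875475
[335.373  352.9671] 2981 [0.5479 0.0461 0.03  ] 0.0303127054370951
```

All four caps are in, flat. Next, the jars, starting with the one near (0.438, 0.078).

Call:
arm_command(
  series=[
    {"x": 0,"y": 0,"z": -0.5,"wx": 0,"wy": 0,"wz": 0,"fingers": 1},
    {"x": -0.4,"y": -0.1,"z": -0.6,"wx": 0,"wy": 0,"wz": 0,"fingers": 1},
    {"x": -0.78,"y": -0.1,"z": -0.6,"wx": 0,"wy": 0,"wz": 0,"fingers": 1},
  ],
)

```text
clock: 19.25
tool_pos: [0.5641, 0.0658, 0.1491]
orientation: [[1.0, 0.001, 0.001], [0.001, -1.0, 0.0], [0.001, -0.0, -1.0]]
force: [0.2, -0.2, 0.4]
grip_width: 1.001
grasp_force: 0.0
```

Call:
arm_command(
  series=[
    {"x": -0.4,"y": -0.1,"z": 0,"wx": 0,"wy": 0,"wz": 0,"fingers": 1},
    {"x": -0.78,"y": -0.1,"z": 0,"wx": 0,"wy": 0,"wz": 0,"fingers": 1},
  ],
)

```text
clock: 19.45
tool_pos: [0.4999, 0.0737, 0.1467]
orientation: [[1.0, 0.001, -0.003], [0.001, -1.0, 0.0], [-0.003, -0.0, -1.0]]
force: [-0.2, -0.0, 0.4]
grip_width: 0.997
grasp_force: 0.0
```

Call:
arm_command(
  series=[
    {"x": -0.4,"y": -0.05,"z": 0,"wx": 0,"wy": 0,"wz": 0,"fingers": 1},
    {"x": -0.78,"y": -0.05,"z": 0,"wx": 0,"wy": 0,"wz": 0,"fingers": 1},
    {"x": -0.78,"y": -0.05,"z": 0,"wx": 0,"wy": 0,"wz": 0,"fingers": 1},
    {"x": -0.78,"y": -0.05,"z": 0,"wx": 0,"wy": 0,"wz": 0,"fingers": 1},
    {"x": -0.78,"y": -0.05,"z": 0,"wx": 0,"wy": 0,"wz": 0,"fingers": 1},
  ],
)

```text
clock: 19.95
tool_pos: [0.4399, 0.0771, 0.148]
orientation: [[1.0, 0.0, -0.001], [0.0, -1.0, -0.0], [-0.001, 0.0, -1.0]]
force: [-0.7, -0.0, 0.4]
grip_width: 0.997
grasp_force: 0.0
```

```bash
python3 st.py
cat > wj.py <<'E'
import sys
from h import *
np.set_printoptions(precision=4,suppress=True)
h=float(sys.argv[1]) if len(sys.argv)>1 else .074
C=cal("wrist");p,d=r.camera("wrist");P=points(C,d);z=P[...,2];cv2.imwrite("pics/wj.png",p[:,:,::-1])
m=(abs(z-h)<.006)
for c,a,M in blobs(m,300): print(c,a,cast(C,c,h)[0],np.median(z[M]),cv2.minAreaRect(P[M][:,:2].astype(np.float32))[1])
E
python3 wj.py
```

```text
[0.4399 0.0771 0.148 ] 19.95 0.9966679251593551 0.0 [-0.7447 -0.0215  0.4119] 1.6680912340449023
[318.7197 250.9859] 849 [0.4366 0.0778 0.074 ] 0.07392949311850104 (0.03553074225783348, 0.03537210822105408)
[564.2676 254.1563] 1267 [ 0.4343 -0.0842  0.074 ] 0.07348404331012995 (0.03626999258995056, 0.03590215742588043)
[112.4924 305.1603] 1117 [0.397  0.2202 0.074 ] 0.07333655605625307 (0.035427939146757126, 0.03647201508283615)
```

Call:
arm_command(
  series=[
    {"x": -0.03,"y": -0.01,"z": 0.4,"wx": 0,"wy": 0,"wz": 0,"fingers": 1},
    {"x": -0.03,"y": -0.01,"z": 0.8,"wx": 0,"wy": 0,"wz": 0,"fingers": 1},
    {"x": -0.03,"y": -0.01,"z": 0.8,"wx": 0,"wy": 0,"wz": 0,"fingers": 1},
  ],
)

```text
clock: 20.3
tool_pos: [0.4348, 0.0776, 0.0796]
orientation: [[1.0, -0.0, -0.009], [-0.0, -1.0, -0.001], [-0.009, 0.001, -1.0]]
force: [-0.6, 0.3, 0.3]
grip_width: 0.996
grasp_force: 0.0
```

Call:
arm_command(
  series=[
    {"x": 0,"y": 0,"z": 0.27,"wx": 0,"wy": 0,"wz": 0,"fingers": 1},
    {"x": 0,"y": 0,"z": 0.27,"wx": 0,"wy": 0,"wz": 0,"fingers": 0.2},
    {"x": 0,"y": 0,"z": 0.27,"wx": 0,"wy": 0,"wz": 0,"fingers": 0.2},
    {"x": 0,"y": 0,"z": 0.27,"wx": 0,"wy": 0,"wz": 0,"fingers": 0.2},
    {"x": 0,"y": 0,"z": 0.27,"wx": 0,"wy": 0,"wz": 0,"fingers": 0.2},
    {"x": 0,"y": 0,"z": 0.27,"wx": 0,"wy": 0,"wz": 0,"fingers": 0.2},
    {"x": 0,"y": 0,"z": 0.27,"wx": 0,"wy": 0,"wz": 0,"fingers": 0.2},
    {"x": 0,"y": 0,"z": 0.27,"wx": 0,"wy": 0,"wz": 0,"fingers": 0.2},
  ],
)

```text
clock: 21.1
tool_pos: [0.4381, 0.0781, 0.0651]
orientation: [[1.0, 0.0, 0.003], [0.0, -1.0, 0.0], [0.003, -0.0, -1.0]]
force: [-0.8, 0.1, 5.4]
grip_width: 0.399
grasp_force: 39.7
```

Call:
arm_command(
  series=[
    {"x": 0,"y": 0,"z": -0.2,"wx": 0,"wy": 0,"wz": 0,"fingers": 0.2},
    {"x": 0,"y": 0,"z": -0.5,"wx": 0,"wy": 0,"wz": 0,"fingers": 0.2},
    {"x": 0,"y": 0,"z": -0.75,"wx": 0,"wy": 0,"wz": 0,"fingers": 0.2},
    {"x": 0,"y": 0,"z": -0.75,"wx": 0,"wy": 0,"wz": 0,"fingers": 0.2},
  ],
)

```text
clock: 21.5
tool_pos: [0.4387, 0.0781, 0.1265]
orientation: [[1.0, 0.0, 0.006], [0.0, -1.0, 0.001], [0.006, -0.001, -1.0]]
force: [0.1, -0.2, -0.7]
grip_width: 0.394
grasp_force: 40.1
```

```bash
python3 st.py;python3 wj.py .134
```

```text
[0.4387 0.0781 0.1265] 21.5 0.39411501000512056 40.05755424499512 [ 0.1316 -0.2054 -0.694 ] 1.6705051086096803
[320.4356 306.6623] 2849 [0.4385 0.0779 0.134 ] 0.13497223680947543 (0.03623703867197037, 0.045953184366226196)
```

View pics/wj.png

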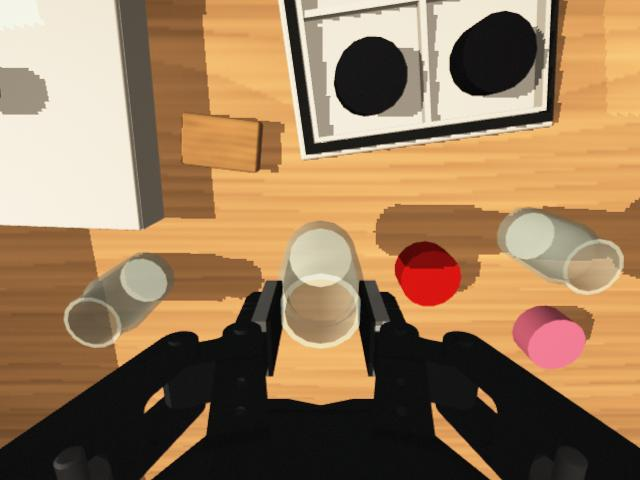

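The jar at (320,310) is held upright, and its neighbours still stand. I'll carry it to the tray's far left spot at (0.609, -0.253).

Call:
arm_command(
  series=[
    {"x": 0.22,"y": 0.42,"z": 0,"wx": 0,"wy": 0,"wz": 0,"fingers": 0.2},
    {"x": 0.43,"y": 0.83,"z": 0,"wx": 0,"wy": 0,"wz": 0,"fingers": 0.2},
  ],
)

```text
clock: 21.75
tool_pos: [0.4712, 0.0114, 0.1216]
orientation: [[1.0, 0.003, -0.002], [0.003, -1.0, 0.0], [-0.002, -0.0, -1.0]]
force: [0.2, -0.2, -0.8]
grip_width: 0.393
grasp_force: 40.2
```

Call:
arm_command(
  series=[
    {"x": 0.22,"y": 0.42,"z": 0,"wx": 0,"wy": 0,"wz": 0,"fingers": 0.2},
    {"x": 0.43,"y": 0.83,"z": 0,"wx": 0,"wy": 0,"wz": 0,"fingers": 0.2},
  ],
)

```text
clock: 21.95
tool_pos: [0.5057, -0.056, 0.1211]
orientation: [[1.0, 0.0, -0.002], [0.0, -1.0, 0.0], [-0.002, -0.0, -1.0]]
force: [0.9, 0.7, -0.8]
grip_width: 0.396
grasp_force: 40.2
```

Call:
arm_command(
  series=[
    {"x": 0.22,"y": 0.42,"z": 0,"wx": 0,"wy": 0,"wz": 0,"fingers": 0.2},
    {"x": 0.43,"y": 0.83,"z": 0,"wx": 0,"wy": 0,"wz": 0,"fingers": 0.2},
  ],
)

```text
clock: 22.15
tool_pos: [0.5401, -0.1225, 0.1209]
orientation: [[1.0, 0.0, -0.003], [0.0, -1.0, 0.001], [-0.003, -0.001, -1.0]]
force: [0.2, 0.2, -1.3]
grip_width: 0.394
grasp_force: 40.2
```

Call:
arm_command(
  series=[
    {"x": 0.22,"y": 0.42,"z": 0,"wx": 0,"wy": 0,"wz": 0,"fingers": 0.2},
    {"x": 0.43,"y": 0.83,"z": 0,"wx": 0,"wy": 0,"wz": 0,"fingers": 0.2},
  ],
)

```text
clock: 22.35
tool_pos: [0.5746, -0.1888, 0.1208]
orientation: [[1.0, -0.0, -0.003], [-0.0, -1.0, 0.001], [-0.003, -0.001, -1.0]]
force: [-0.1, -0.6, -0.3]
grip_width: 0.395
grasp_force: 40.2
```

Call:
arm_command(
  series=[
    {"x": 0.22,"y": 0.42,"z": 0,"wx": 0,"wy": 0,"wz": 0,"fingers": 0.2},
    {"x": 0.43,"y": 0.83,"z": 0,"wx": 0,"wy": 0,"wz": 0,"fingers": 0.2},
    {"x": 0.43,"y": 0.83,"z": 0,"wx": 0,"wy": 0,"wz": 0,"fingers": 0.2},
    {"x": 0.43,"y": 0.83,"z": 0,"wx": 0,"wy": 0,"wz": 0,"fingers": 0.2},
    {"x": 0.43,"y": 0.83,"z": 0,"wx": 0,"wy": 0,"wz": 0,"fingers": 0.2},
  ],
)

```text
clock: 22.85
tool_pos: [0.6086, -0.253, 0.1219]
orientation: [[1.0, 0.001, -0.002], [0.001, -1.0, 0.001], [-0.002, -0.001, -1.0]]
force: [0.7, 0.3, -0.8]
grip_width: 0.394
grasp_force: 40.3
```

```bash
python3 st.py;python3 wj.py .015|head -3
python3 - <<'E'
from h import *
p,d=r.camera("top");C=cal("top");P=points(C,d);z=P[...,2]
m=(z>.009)&(z<.02)&(P[...,1]<-.16)&(P[...,1]>-.42)&(P[...,0]>.45)&(P[...,0]<.7)
for c,a,M in blobs(m,60): print(c,a,cv2.minAreaRect(P[M][:,:2].astype(np.float32)))
E
```

```text
[ 0.6086 -0.253   0.1219] 22.85 0.3936180006190649 40.25330901145935 [ 0.7354  0.28   -0.7954] 1.124312152858121
[ 59.5933 240.3805] 7312 [ 0.6019 -0.0573  0.015 ] 0.011889288868659162 (0.1768811196088791, 0.10384362190961838)
[157.878 176.745] 549 [ 0.6495 -0.1375  0.015 ] 0.015378423979726108 (0.033462073653936386, 0.019929243251681328)
[377.9258 212.6499] 4893 [ 0.6235 -0.2954  0.015 ] 0.014898212537849898 (0.17609120905399323, 0.12307233363389969)
[407.46917808 211.90068493] 292 ((0.5791102647781372, -0.2005309760570526), (0.023274846374988556, 0.1747366189956665), 76.1178970336914)
[484.53305785 221.52066116] 242 ((0.5665202736854553, -0.36579734086990356), (0.015138712711632252, 0.1436333954334259), 82.49182891845703)
```

View pics/wj.png

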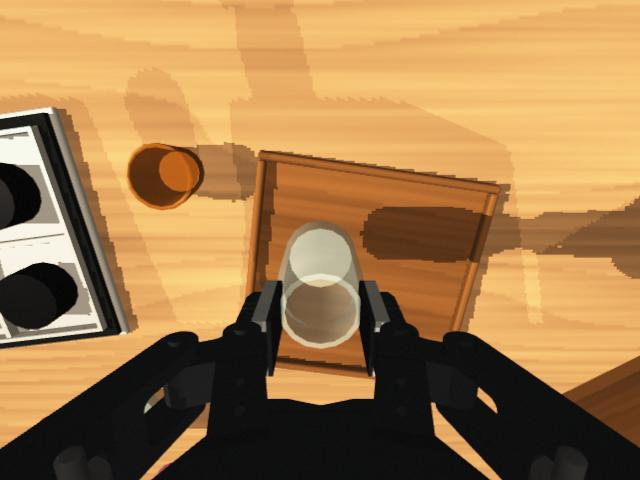

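The jar is over the tray's far left quarter, with the tray corners at (262,152) and (498,188). I'll lower it and release.

Call:
arm_command(
  series=[
    {"x": 0,"y": 0,"z": 0.3,"wx": 0,"wy": 0,"wz": 0,"fingers": 0.2},
    {"x": 0,"y": 0,"z": 0.5,"wx": 0,"wy": 0,"wz": 0,"fingers": 0.2},
    {"x": 0,"y": 0,"z": 0.58,"wx": 0,"wy": 0,"wz": 0,"fingers": 0.2},
    {"x": 0,"y": 0,"z": 0.63,"wx": 0,"wy": 0,"wz": 0,"fingers": 0.2},
    {"x": 0,"y": 0,"z": 0.63,"wx": 0,"wy": 0,"wz": 0,"fingers": 0.2},
  ],
)

```text
clock: 23.45
tool_pos: [0.609, -0.2537, 0.0724]
orientation: [[1.0, 0.0, -0.001], [0.0, -1.0, 0.0], [-0.001, -0.0, -1.0]]
force: [0.1, -0.2, -0.7]
grip_width: 0.396
grasp_force: 40.3
```

Call:
arm_command(
  series=[
    {"x": 0,"y": 0,"z": 0,"wx": 0,"wy": 0,"wz": 0,"fingers": 0.62},
    {"x": 0,"y": 0,"z": 0,"wx": 0,"wy": 0,"wz": 0,"fingers": 0.62},
    {"x": 0,"y": 0,"z": 0,"wx": 0,"wy": 0,"wz": 0,"fingers": 0.62},
    {"x": 0,"y": 0,"z": -0.4,"wx": 0,"wy": 0,"wz": 0,"fingers": 0.62},
    {"x": 0,"y": 0,"z": -0.9,"wx": 0,"wy": 0,"wz": 0,"fingers": 0.62},
    {"x": 0,"y": 0,"z": -1,"wx": 0,"wy": 0,"wz": 0,"fingers": 1},
    {"x": 0,"y": 0,"z": -1,"wx": 0,"wy": 0,"wz": 0,"fingers": 1},
  ],
)

```text
clock: 24.15
tool_pos: [0.6104, -0.2546, 0.1564]
orientation: [[1.0, 0.0, 0.006], [0.0, -1.0, -0.003], [0.006, 0.003, -1.0]]
force: [0.5, -0.2, -0.1]
grip_width: 0.931
grasp_force: 0.0
```

```bash
python3 st.py;python3 wj.py .08
```

```text
[ 0.6104 -0.2546  0.1564] 24.15 0.9310740890309703 0.0 [ 0.486  -0.1678 -0.139 ] 1.1240829306269668
[318.8094 249.737 ] 829 [ 0.6077 -0.2541  0.08  ] 0.07997962602516072 (0.03538636863231659, 0.03526443988084793)
```

Call:
arm_command(
  series=[
    {"x": -0.42,"y": -0.08,"z": 0,"wx": 0,"wy": 0,"wz": 0,"fingers": 1},
    {"x": -0.85,"y": -0.08,"z": 0,"wx": 0,"wy": 0,"wz": 0,"fingers": 1},
  ],
)

```text
clock: 24.4
tool_pos: [0.5399, -0.2464, 0.1489]
orientation: [[1.0, 0.002, -0.005], [0.002, -1.0, 0.003], [-0.005, -0.003, -1.0]]
force: [-0.1, -0.2, 0.6]
grip_width: 1.0
grasp_force: 0.0
```

Call:
arm_command(
  series=[
    {"x": -0.42,"y": -0.08,"z": 0,"wx": 0,"wy": 0,"wz": 0,"fingers": 1},
    {"x": -0.85,"y": -0.08,"z": 0,"wx": 0,"wy": 0,"wz": 0,"fingers": 1},
  ],
)

```text
clock: 24.6
tool_pos: [0.4712, -0.2401, 0.15]
orientation: [[1.0, 0.001, -0.003], [0.001, -1.0, 0.002], [-0.003, -0.002, -1.0]]
force: [-0.0, -0.3, 1.2]
grip_width: 0.996
grasp_force: 0.0
```

Call:
arm_command(
  series=[
    {"x": -0.42,"y": -0.08,"z": 0,"wx": 0,"wy": 0,"wz": 0,"fingers": 1},
    {"x": -0.86,"y": -0.08,"z": 0,"wx": 0,"wy": 0,"wz": 0,"fingers": 1},
    {"x": -0.86,"y": -0.08,"z": 0,"wx": 0,"wy": 0,"wz": 0,"fingers": 1},
    {"x": -0.86,"y": -0.08,"z": 0,"wx": 0,"wy": 0,"wz": 0,"fingers": 1},
    {"x": -0.86,"y": -0.08,"z": 0,"wx": 0,"wy": 0,"wz": 0,"fingers": 1},
  ],
)

```text
clock: 25.1
tool_pos: [0.4048, -0.2347, 0.1518]
orientation: [[1.0, 0.0, -0.001], [0.0, -1.0, 0.001], [-0.001, -0.001, -1.0]]
force: [-0.4, 0.8, -0.5]
grip_width: 0.997
grasp_force: 0.0
```

```bash
python3 st.py;python3 wj.py
```

```text
[ 0.4048 -0.2347  0.1518] 25.1 0.996606890494767 0.0 [-0.3892  0.8485 -0.5452] 0.9720601541778467
[ 89.337  201.2617] 1261 [ 0.4338 -0.0866  0.074 ] 0.07348899950520939 (0.035164766013622284, 0.03644796460866928)
[319.8715 245.175 ] 817 [ 0.4042 -0.2346  0.074 ] 0.07393457451447098 (0.03589361160993576, 0.03496519848704338)
```

Call:
arm_command(
  series=[
    {"x": 0,"y": 0,"z": 0.4,"wx": 0,"wy": 0,"wz": 0,"fingers": 1},
    {"x": 0,"y": 0,"z": 0.8,"wx": 0,"wy": 0,"wz": 0,"fingers": 1},
    {"x": 0,"y": 0,"z": 0.8,"wx": 0,"wy": 0,"wz": 0,"fingers": 1},
  ],
)

```text
clock: 25.45
tool_pos: [0.4027, -0.2331, 0.0834]
orientation: [[1.0, 0.001, -0.008], [0.001, -1.0, 0.005], [-0.008, -0.005, -1.0]]
force: [-0.1, -0.2, -1.0]
grip_width: 0.998
grasp_force: 0.0
```

Call:
arm_command(
  series=[
    {"x": 0,"y": 0,"z": 0.32,"wx": 0,"wy": 0,"wz": 0,"fingers": 1},
    {"x": 0,"y": 0,"z": 0.32,"wx": 0,"wy": 0,"wz": 0,"fingers": 0.2},
    {"x": 0,"y": 0,"z": 0.32,"wx": 0,"wy": 0,"wz": 0,"fingers": 0.2},
    {"x": 0,"y": 0,"z": 0.32,"wx": 0,"wy": 0,"wz": 0,"fingers": 0.2},
    {"x": 0,"y": 0,"z": 0.32,"wx": 0,"wy": 0,"wz": 0,"fingers": 0.2},
    {"x": 0,"y": 0,"z": 0.32,"wx": 0,"wy": 0,"wz": 0,"fingers": 0.2},
    {"x": 0,"y": 0,"z": 0.32,"wx": 0,"wy": 0,"wz": 0,"fingers": 0.2},
    {"x": 0,"y": 0,"z": 0.32,"wx": 0,"wy": 0,"wz": 0,"fingers": 0.2},
  ],
)

```text
clock: 26.25
tool_pos: [0.4054, -0.2352, 0.0653]
orientation: [[1.0, 0.0, 0.003], [0.0, -1.0, -0.002], [0.003, 0.002, -1.0]]
force: [-0.3, 1.4, 5.6]
grip_width: 0.396
grasp_force: 39.5
```

Call:
arm_command(
  series=[
    {"x": 0,"y": 0,"z": -0.2,"wx": 0,"wy": 0,"wz": 0,"fingers": 0.2},
    {"x": 0,"y": 0,"z": -0.5,"wx": 0,"wy": 0,"wz": 0,"fingers": 0.2},
    {"x": 0,"y": 0,"z": -0.75,"wx": 0,"wy": 0,"wz": 0,"fingers": 0.2},
    {"x": 0,"y": 0,"z": -0.75,"wx": 0,"wy": 0,"wz": 0,"fingers": 0.2},
  ],
)

```text
clock: 26.65
tool_pos: [0.4057, -0.2358, 0.1267]
orientation: [[1.0, 0.0, 0.005], [0.0, -1.0, -0.004], [0.005, 0.004, -1.0]]
force: [0.6, 0.6, -1.5]
grip_width: 0.397
grasp_force: 40.0
```

Call:
arm_command(
  series=[
    {"x": 0.4,"y": 0.2,"z": 0,"wx": 0,"wy": 0,"wz": 0,"fingers": 0.2},
    {"x": 0.81,"y": 0.39,"z": 0,"wx": 0,"wy": 0,"wz": 0,"fingers": 0.2},
    {"x": 0.81,"y": 0.39,"z": 0,"wx": 0,"wy": 0,"wz": 0,"fingers": 0.2},
  ],
)

```text
clock: 26.95
tool_pos: [0.4708, -0.2667, 0.1195]
orientation: [[1.0, 0.0, -0.003], [0.0, -1.0, 0.002], [-0.003, -0.002, -1.0]]
force: [-1.1, 0.3, -2.0]
grip_width: 0.389
grasp_force: 40.1
```

Call:
arm_command(
  series=[
    {"x": 0.4,"y": 0.2,"z": 0,"wx": 0,"wy": 0,"wz": 0,"fingers": 0.2},
    {"x": 0.81,"y": 0.39,"z": 0,"wx": 0,"wy": 0,"wz": 0,"fingers": 0.2},
    {"x": 0.81,"y": 0.39,"z": 0,"wx": 0,"wy": 0,"wz": 0,"fingers": 0.2},
  ],
)

```text
clock: 27.25
tool_pos: [0.5354, -0.2977, 0.119]
orientation: [[1.0, 0.0, -0.004], [0.0, -1.0, 0.002], [-0.004, -0.002, -1.0]]
force: [-0.5, 0.2, -1.8]
grip_width: 0.391
grasp_force: 40.2
```

Call:
arm_command(
  series=[
    {"x": 0.4,"y": 0.2,"z": 0,"wx": 0,"wy": 0,"wz": 0,"fingers": 0.2},
    {"x": 0.8,"y": 0.39,"z": 0,"wx": 0,"wy": 0,"wz": 0,"fingers": 0.2},
    {"x": 0.8,"y": 0.39,"z": 0,"wx": 0,"wy": 0,"wz": 0,"fingers": 0.2},
    {"x": 0.8,"y": 0.39,"z": 0,"wx": 0,"wy": 0,"wz": 0,"fingers": 0.2},
  ],
)

```text
clock: 27.65
tool_pos: [0.5974, -0.328, 0.121]
orientation: [[1.0, 0.0, -0.003], [0.0, -1.0, 0.002], [-0.003, -0.002, -1.0]]
force: [-0.9, 0.2, -1.7]
grip_width: 0.397
grasp_force: 40.3
```

```bash
python3 st.py;python3 wj.py .13
```

```text
[ 0.5974 -0.328   0.121 ] 27.65 0.39732224284410794 40.288469195365906 [-0.8714  0.1731 -1.6947] 1.0184631804200734
[320.2896 305.7782] 2714 [ 0.5985 -0.3283  0.13  ] 0.12974539856713663 (0.04533001780509949, 0.03653421625494957)
```

Call:
arm_command(
  series=[
    {"x": 0,"y": 0,"z": 0.3,"wx": 0,"wy": 0,"wz": 0,"fingers": 0.2},
    {"x": 0,"y": 0,"z": 0.5,"wx": 0,"wy": 0,"wz": 0,"fingers": 0.2},
    {"x": 0,"y": 0,"z": 0.58,"wx": 0,"wy": 0,"wz": 0,"fingers": 0.2},
    {"x": 0,"y": 0,"z": 0.63,"wx": 0,"wy": 0,"wz": 0,"fingers": 0.2},
    {"x": 0,"y": 0,"z": 0.63,"wx": 0,"wy": 0,"wz": 0,"fingers": 0.2},
  ],
)

```text
clock: 28.2
tool_pos: [0.5977, -0.3282, 0.0727]
orientation: [[1.0, 0.0, -0.0], [0.0, -1.0, 0.0], [-0.0, -0.0, -1.0]]
force: [0.6, 0.0, -0.3]
grip_width: 0.394
grasp_force: 40.3
```

Call:
arm_command(
  series=[
    {"x": 0,"y": 0,"z": 0,"wx": 0,"wy": 0,"wz": 0,"fingers": 0.62},
    {"x": 0,"y": 0,"z": 0,"wx": 0,"wy": 0,"wz": 0,"fingers": 0.62},
    {"x": 0,"y": 0,"z": 0,"wx": 0,"wy": 0,"wz": 0,"fingers": 0.62},
    {"x": 0,"y": 0,"z": -0.4,"wx": 0,"wy": 0,"wz": 0,"fingers": 0.62},
    {"x": 0,"y": 0,"z": -0.9,"wx": 0,"wy": 0,"wz": 0,"fingers": 0.62},
    {"x": 0,"y": 0,"z": -1,"wx": 0,"wy": 0,"wz": 0,"fingers": 1},
    {"x": 0,"y": 0,"z": -1,"wx": 0,"wy": 0,"wz": 0,"fingers": 1},
  ],
)

```text
clock: 28.9
tool_pos: [0.5992, -0.3291, 0.1565]
orientation: [[1.0, 0.0, 0.005], [0.0, -1.0, -0.003], [0.005, 0.003, -1.0]]
force: [0.9, -0.5, -0.9]
grip_width: 0.93
grasp_force: 0.0
```

```bash
python3 st.py;python3 wj.py .08
```

```text
[ 0.5992 -0.3291  0.1565] 28.9 0.9303680792804788 0.0 [ 0.941  -0.4946 -0.906 ] 1.0185626286819511
[205.1783 233.2654] 976 [ 0.6079 -0.2542  0.08  ] 0.07988351264111741 (0.03534143790602684, 0.03576330840587616)
[317.3185 248.9339] 832 [ 0.597  -0.3276  0.08  ] 0.08000854667256684 (0.035617951303720474, 0.035217106342315674)
[619.5015 367.8114] 684 [ 0.5038 -0.5514  0.08  ] 0.07964133269250226 (0.003938071895390749, 0.03605065122246742)
```

Call:
arm_command(
  series=[
    {"x": -0.34,"y": -0.5,"z": 0,"wx": 0,"wy": 0,"wz": 0,"fingers": 1},
    {"x": -0.68,"y": -1,"z": 0,"wx": 0,"wy": 0,"wz": 0,"fingers": 1},
    {"x": -0.68,"y": -1,"z": 0,"wx": 0,"wy": 0,"wz": 0,"fingers": 1},
  ],
)

```text
clock: 29.25
tool_pos: [0.5394, -0.2434, 0.1477]
orientation: [[1.0, 0.003, -0.009], [0.003, -1.0, 0.006], [-0.009, -0.006, -1.0]]
force: [0.7, 0.5, -0.5]
grip_width: 1.003
grasp_force: 0.0
```

Call:
arm_command(
  series=[
    {"x": -0.34,"y": -0.5,"z": 0,"wx": 0,"wy": 0,"wz": 0,"fingers": 1},
    {"x": -0.68,"y": -1,"z": 0,"wx": 0,"wy": 0,"wz": 0,"fingers": 1},
    {"x": -0.68,"y": -1,"z": 0,"wx": 0,"wy": 0,"wz": 0,"fingers": 1},
  ],
)

```text
clock: 29.55
tool_pos: [0.4859, -0.1645, 0.1497]
orientation: [[1.0, 0.003, -0.005], [0.003, -1.0, 0.003], [-0.005, -0.003, -1.0]]
force: [0.3, -0.5, -0.2]
grip_width: 0.998
grasp_force: 0.0
```

Call:
arm_command(
  series=[
    {"x": -0.34,"y": -0.5,"z": 0,"wx": 0,"wy": 0,"wz": 0,"fingers": 1},
    {"x": -0.69,"y": -1,"z": 0,"wx": 0,"wy": 0,"wz": 0,"fingers": 1},
    {"x": -0.69,"y": -1,"z": 0,"wx": 0,"wy": 0,"wz": 0,"fingers": 1},
    {"x": -0.69,"y": -1,"z": 0,"wx": 0,"wy": 0,"wz": 0,"fingers": 1},
    {"x": -0.69,"y": -1,"z": 0,"wx": 0,"wy": 0,"wz": 0,"fingers": 1},
  ],
)

```text
clock: 30.05
tool_pos: [0.4345, -0.0892, 0.1524]
orientation: [[1.0, -0.0, -0.0], [-0.0, -1.0, -0.0], [-0.0, 0.0, -1.0]]
force: [0.1, -0.5, -0.1]
grip_width: 0.997
grasp_force: 0.0
```

```bash
python3 st.py;python3 wj.py
```

```text
[ 0.4345 -0.0892  0.1524] 30.05 0.9968266271815764 0.0 [ 0.123  -0.4542 -0.1453] 1.2922251501593054
[314.4552 245.6041] 826 [ 0.4335 -0.0856  0.074 ] 0.07397209327294874 (0.035242658108472824, 0.03562428802251816)
```

Call:
arm_command(
  series=[
    {"x": -0.01,"y": -0.04,"z": 0.4,"wx": 0,"wy": 0,"wz": 0,"fingers": 1},
    {"x": -0.01,"y": -0.04,"z": 0.8,"wx": 0,"wy": 0,"wz": 0,"fingers": 1},
    {"x": -0.01,"y": -0.04,"z": 0.8,"wx": 0,"wy": 0,"wz": 0,"fingers": 1},
  ],
)

```text
clock: 30.4
tool_pos: [0.4309, -0.0853, 0.0837]
orientation: [[1.0, -0.001, -0.009], [-0.001, -1.0, 0.002], [-0.009, -0.002, -1.0]]
force: [-0.2, -0.5, -0.4]
grip_width: 1.002
grasp_force: 0.0
```

Call:
arm_command(
  series=[
    {"x": 0,"y": 0,"z": 0.32,"wx": 0,"wy": 0,"wz": 0,"fingers": 1},
    {"x": 0,"y": 0,"z": 0.32,"wx": 0,"wy": 0,"wz": 0,"fingers": 0.2},
    {"x": 0,"y": 0,"z": 0.32,"wx": 0,"wy": 0,"wz": 0,"fingers": 0.2},
    {"x": 0,"y": 0,"z": 0.32,"wx": 0,"wy": 0,"wz": 0,"fingers": 0.2},
    {"x": 0,"y": 0,"z": 0.32,"wx": 0,"wy": 0,"wz": 0,"fingers": 0.2},
    {"x": 0,"y": 0,"z": 0.32,"wx": 0,"wy": 0,"wz": 0,"fingers": 0.2},
    {"x": 0,"y": 0,"z": 0.32,"wx": 0,"wy": 0,"wz": 0,"fingers": 0.2},
    {"x": 0,"y": 0,"z": 0.32,"wx": 0,"wy": 0,"wz": 0,"fingers": 0.2},
  ],
)

```text
clock: 31.2
tool_pos: [0.4342, -0.0855, 0.0653]
orientation: [[1.0, 0.0, 0.003], [0.0, -1.0, -0.001], [0.003, 0.001, -1.0]]
force: [-0.5, 1.3, 5.9]
grip_width: 0.4
grasp_force: 39.6
```

Call:
arm_command(
  series=[
    {"x": 0,"y": 0,"z": -0.2,"wx": 0,"wy": 0,"wz": 0,"fingers": 0.2},
    {"x": 0,"y": 0,"z": -0.5,"wx": 0,"wy": 0,"wz": 0,"fingers": 0.2},
    {"x": 0,"y": 0,"z": -0.75,"wx": 0,"wy": 0,"wz": 0,"fingers": 0.2},
    {"x": 0,"y": 0,"z": -0.75,"wx": 0,"wy": 0,"wz": 0,"fingers": 0.2},
  ],
)

```text
clock: 31.6
tool_pos: [0.4347, -0.0856, 0.1266]
orientation: [[1.0, 0.0, 0.006], [0.0, -1.0, -0.002], [0.006, 0.002, -1.0]]
force: [0.7, 0.3, -1.0]
grip_width: 0.398
grasp_force: 40.1
```

Call:
arm_command(
  series=[
    {"x": 0.3,"y": 0.48,"z": 0,"wx": 0,"wy": 0,"wz": 0,"fingers": 0.2},
    {"x": 0.62,"y": 0.97,"z": 0,"wx": 0,"wy": 0,"wz": 0,"fingers": 0.2},
    {"x": 0.62,"y": 0.97,"z": 0,"wx": 0,"wy": 0,"wz": 0,"fingers": 0.2},
  ],
)

```text
clock: 31.9
tool_pos: [0.4835, -0.1662, 0.1197]
orientation: [[1.0, -0.003, -0.004], [-0.003, -1.0, -0.0], [-0.004, 0.0, -1.0]]
force: [-1.0, 0.5, -1.3]
grip_width: 0.397
grasp_force: 40.3
```

Call:
arm_command(
  series=[
    {"x": 0.3,"y": 0.48,"z": 0,"wx": 0,"wy": 0,"wz": 0,"fingers": 0.2},
    {"x": 0.62,"y": 0.97,"z": 0,"wx": 0,"wy": 0,"wz": 0,"fingers": 0.2},
    {"x": 0.62,"y": 0.97,"z": 0,"wx": 0,"wy": 0,"wz": 0,"fingers": 0.2},
    {"x": 0.62,"y": 0.97,"z": 0,"wx": 0,"wy": 0,"wz": 0,"fingers": 0.2},
  ],
)

```text
clock: 32.3
tool_pos: [0.5318, -0.2405, 0.1207]
orientation: [[1.0, -0.001, -0.004], [-0.001, -1.0, 0.002], [-0.004, -0.002, -1.0]]
force: [-0.7, 0.3, -0.4]
grip_width: 0.398
grasp_force: 40.5
```

```bash
python3 st.py;python3 wj.py .13
```

```text
[ 0.5318 -0.2405  0.1207] 32.3 0.3976098267415152 40.48907160758972 [-0.7177  0.2632 -0.3507] 1.0885811057893242
[318.077  305.2445] 2765 [ 0.5334 -0.2398  0.13  ] 0.12933768893978018 (0.050978127866983414, 0.03654266148805618)
```

Call:
arm_command(
  series=[
    {"x": 0,"y": 0,"z": 0.3,"wx": 0,"wy": 0,"wz": 0,"fingers": 0.2},
    {"x": 0,"y": 0,"z": 0.5,"wx": 0,"wy": 0,"wz": 0,"fingers": 0.2},
    {"x": 0,"y": 0,"z": 0.58,"wx": 0,"wy": 0,"wz": 0,"fingers": 0.2},
    {"x": 0,"y": 0,"z": 0.63,"wx": 0,"wy": 0,"wz": 0,"fingers": 0.2},
    {"x": 0,"y": 0,"z": 0.63,"wx": 0,"wy": 0,"wz": 0,"fingers": 0.2},
  ],
)

```text
clock: 32.85
tool_pos: [0.5322, -0.24, 0.0727]
orientation: [[1.0, 0.001, -0.0], [0.001, -1.0, 0.0], [-0.0, -0.0, -1.0]]
force: [-0.7, 0.4, -1.1]
grip_width: 0.398
grasp_force: 40.5
```

Call:
arm_command(
  series=[
    {"x": 0,"y": 0,"z": 0,"wx": 0,"wy": 0,"wz": 0,"fingers": 0.62},
    {"x": 0,"y": 0,"z": 0,"wx": 0,"wy": 0,"wz": 0,"fingers": 0.62},
    {"x": 0,"y": 0,"z": 0,"wx": 0,"wy": 0,"wz": 0,"fingers": 0.62},
    {"x": 0,"y": 0,"z": -0.4,"wx": 0,"wy": 0,"wz": 0,"fingers": 0.62},
    {"x": 0,"y": 0,"z": -0.9,"wx": 0,"wy": 0,"wz": 0,"fingers": 0.62},
    {"x": 0,"y": 0,"z": -1,"wx": 0,"wy": 0,"wz": 0,"fingers": 1},
    {"x": 0,"y": 0,"z": -1,"wx": 0,"wy": 0,"wz": 0,"fingers": 1},
  ],
)

```text
clock: 33.55
tool_pos: [0.5336, -0.241, 0.156]
orientation: [[1.0, 0.0, 0.005], [0.0, -1.0, -0.003], [0.005, 0.003, -1.0]]
force: [0.2, 0.7, 0.0]
grip_width: 0.931
grasp_force: 0.0
```

```bash
python3 st.py;python3 wj.py .08
```

```text
[ 0.5336 -0.241   0.156 ] 33.55 0.9314285782218007 0.0 [0.2167 0.6745 0.0403] 1.0882180178448366
[342.7185 128.0188] 849 [ 0.6081 -0.255   0.08  ] 0.08023261105705373 (0.03520490229129791, 0.03513512760400772)
[461.4748 146.7586] 1131 [ 0.5972 -0.3277  0.08  ] 0.07988736821021612 (0.035792239010334015, 0.03542615845799446)
[318.1305 248.8467] 835 [ 0.5315 -0.2401  0.08  ] 0.0799892267400418 (0.03509851172566414, 0.035789117217063904)
[631.1505 366.301 ] 525 [ 0.4399 -0.4709  0.08  ] 0.07883977795023901 (0.04917384311556816, 0.016017455607652664)
```

Call:
arm_command(
  series=[
    {"x": -0.14,"y": -0.5,"z": 0,"wx": 0,"wy": 0,"wz": 0,"fingers": 1},
    {"x": -0.28,"y": -0.96,"z": 0,"wx": 0,"wy": 0,"wz": 0,"fingers": 1},
  ],
)

```text
clock: 33.8
tool_pos: [0.5087, -0.1628, 0.1499]
orientation: [[1.0, -0.002, -0.004], [-0.002, -1.0, 0.002], [-0.004, -0.002, -1.0]]
force: [0.7, 0.5, 0.8]
grip_width: 0.999
grasp_force: 0.0
```

Call:
arm_command(
  series=[
    {"x": -0.14,"y": -0.5,"z": 0,"wx": 0,"wy": 0,"wz": 0,"fingers": 1},
    {"x": -0.28,"y": -0.96,"z": 0,"wx": 0,"wy": 0,"wz": 0,"fingers": 1},
  ],
)

```text
clock: 34.0
tool_pos: [0.4861, -0.0852, 0.1503]
orientation: [[1.0, -0.0, -0.003], [-0.0, -1.0, 0.001], [-0.003, -0.001, -1.0]]
force: [0.0, -0.2, -0.2]
grip_width: 1.001
grasp_force: 0.0
```

Call:
arm_command(
  series=[
    {"x": -0.14,"y": -0.5,"z": 0,"wx": 0,"wy": 0,"wz": 0,"fingers": 1},
    {"x": -0.28,"y": -0.96,"z": 0,"wx": 0,"wy": 0,"wz": 0,"fingers": 1},
  ],
)

```text
clock: 34.2
tool_pos: [0.4636, -0.0084, 0.1505]
orientation: [[1.0, 0.0, -0.003], [0.0, -1.0, 0.001], [-0.003, -0.001, -1.0]]
force: [0.6, 0.7, 0.7]
grip_width: 1.001
grasp_force: 0.0
```

Call:
arm_command(
  series=[
    {"x": -0.14,"y": -0.5,"z": 0,"wx": 0,"wy": 0,"wz": 0,"fingers": 1},
    {"x": -0.28,"y": -0.96,"z": 0,"wx": 0,"wy": 0,"wz": 0,"fingers": 1},
  ],
)

```text
clock: 34.4
tool_pos: [0.4412, 0.0683, 0.1506]
orientation: [[1.0, 0.0, -0.003], [0.0, -1.0, -0.0], [-0.003, 0.0, -1.0]]
force: [1.4, -0.1, 0.0]
grip_width: 1.001
grasp_force: 0.0
```

Call:
arm_command(
  series=[
    {"x": -0.14,"y": -0.5,"z": 0,"wx": 0,"wy": 0,"wz": 0,"fingers": 1},
    {"x": -0.28,"y": -0.96,"z": 0,"wx": 0,"wy": 0,"wz": 0,"fingers": 1},
  ],
)

```text
clock: 34.6
tool_pos: [0.4188, 0.145, 0.1507]
orientation: [[1.0, 0.0, -0.003], [0.0, -1.0, -0.001], [-0.003, 0.001, -1.0]]
force: [0.6, 0.3, -0.0]
grip_width: 1.003
grasp_force: 0.0
```

Call:
arm_command(
  series=[
    {"x": -0.14,"y": -0.5,"z": 0,"wx": 0,"wy": 0,"wz": 0,"fingers": 1},
    {"x": -0.28,"y": -0.96,"z": 0,"wx": 0,"wy": 0,"wz": 0,"fingers": 1},
    {"x": -0.28,"y": -0.96,"z": 0,"wx": 0,"wy": 0,"wz": 0,"fingers": 1},
    {"x": -0.28,"y": -0.96,"z": 0,"wx": 0,"wy": 0,"wz": 0,"fingers": 1},
    {"x": -0.28,"y": -0.96,"z": 0,"wx": 0,"wy": 0,"wz": 0,"fingers": 1},
  ],
)

```text
clock: 35.1
tool_pos: [0.3978, 0.2194, 0.1516]
orientation: [[1.0, -0.0, -0.002], [-0.0, -1.0, -0.001], [-0.002, 0.001, -1.0]]
force: [0.5, 0.2, 0.6]
grip_width: 0.999
grasp_force: 0.0
```

```bash
python3 st.py;python3 wj.py
```

```text
[0.3978 0.2194 0.1516] 35.1 0.9992200223556004 0.0 [0.4553 0.2095 0.6475] 2.0007860651198874
[316.8578 247.3386] 830 [0.3957 0.2213 0.074 ] 0.07402099603226751 (0.03562167286872864, 0.035097066313028336)
```

Call:
arm_command(
  series=[
    {"x": -0.02,"y": -0.02,"z": 0.4,"wx": 0,"wy": 0,"wz": 0,"fingers": 1},
    {"x": -0.02,"y": -0.02,"z": 0.8,"wx": 0,"wy": 0,"wz": 0,"fingers": 1},
    {"x": -0.02,"y": -0.02,"z": 0.8,"wx": 0,"wy": 0,"wz": 0,"fingers": 1},
  ],
)

```text
clock: 35.45
tool_pos: [0.3942, 0.2197, 0.0838]
orientation: [[1.0, -0.002, -0.008], [-0.002, -1.0, -0.004], [-0.008, 0.004, -1.0]]
force: [-0.6, 0.0, 0.0]
grip_width: 0.999
grasp_force: 0.0
```

Call:
arm_command(
  series=[
    {"x": 0,"y": 0,"z": 0.32,"wx": 0,"wy": 0,"wz": 0,"fingers": 1},
    {"x": 0,"y": 0,"z": 0.32,"wx": 0,"wy": 0,"wz": 0,"fingers": 0.2},
    {"x": 0,"y": 0,"z": 0.32,"wx": 0,"wy": 0,"wz": 0,"fingers": 0.2},
    {"x": 0,"y": 0,"z": 0.32,"wx": 0,"wy": 0,"wz": 0,"fingers": 0.2},
    {"x": 0,"y": 0,"z": 0.32,"wx": 0,"wy": 0,"wz": 0,"fingers": 0.2},
    {"x": 0,"y": 0,"z": 0.32,"wx": 0,"wy": 0,"wz": 0,"fingers": 0.2},
    {"x": 0,"y": 0,"z": 0.32,"wx": 0,"wy": 0,"wz": 0,"fingers": 0.2},
    {"x": 0,"y": 0,"z": 0.32,"wx": 0,"wy": 0,"wz": 0,"fingers": 0.2},
  ],
)

```text
clock: 36.25
tool_pos: [0.3973, 0.2223, 0.0654]
orientation: [[1.0, 0.0, 0.003], [0.0, -1.0, 0.001], [0.003, -0.001, -1.0]]
force: [-0.5, -2.2, 5.7]
grip_width: 0.396
grasp_force: 39.5
```

Call:
arm_command(
  series=[
    {"x": 0,"y": 0,"z": -0.2,"wx": 0,"wy": 0,"wz": 0,"fingers": 0.2},
    {"x": 0,"y": 0,"z": -0.5,"wx": 0,"wy": 0,"wz": 0,"fingers": 0.2},
    {"x": 0,"y": 0,"z": -0.75,"wx": 0,"wy": 0,"wz": 0,"fingers": 0.2},
    {"x": 0,"y": 0,"z": -0.75,"wx": 0,"wy": 0,"wz": 0,"fingers": 0.2},
  ],
)

```text
clock: 36.65
tool_pos: [0.3977, 0.2228, 0.1266]
orientation: [[1.0, 0.0, 0.005], [0.0, -1.0, 0.003], [0.005, -0.003, -1.0]]
force: [0.0, 0.0, -1.0]
grip_width: 0.398
grasp_force: 40.1
```

Call:
arm_command(
  series=[
    {"x": 0.05,"y": 0.45,"z": 0,"wx": 0,"wy": 0,"wz": 0,"fingers": 0.2},
    {"x": 0.085,"y": 0.96,"z": 0,"wx": 0,"wy": 0,"wz": 0,"fingers": 0.2},
  ],
)

```text
clock: 36.85
tool_pos: [0.4026, 0.1451, 0.1219]
orientation: [[1.0, 0.004, -0.001], [0.004, -1.0, -0.0], [-0.001, 0.0, -1.0]]
force: [1.3, -0.5, -2.0]
grip_width: 0.396
grasp_force: 40.3
```

Call:
arm_command(
  series=[
    {"x": 0.05,"y": 0.5,"z": 0,"wx": 0,"wy": 0,"wz": 0,"fingers": 0.2},
    {"x": 0.085,"y": 0.96,"z": 0,"wx": 0,"wy": 0,"wz": 0,"fingers": 0.2},
  ],
)

```text
clock: 37.05
tool_pos: [0.4094, 0.0669, 0.1218]
orientation: [[1.0, 0.001, -0.001], [0.001, -1.0, -0.0], [-0.001, 0.0, -1.0]]
force: [0.8, -0.1, -2.1]
grip_width: 0.396
grasp_force: 40.3
```

Call:
arm_command(
  series=[
    {"x": 0.05,"y": 0.5,"z": 0,"wx": 0,"wy": 0,"wz": 0,"fingers": 0.2},
    {"x": 0.085,"y": 0.96,"z": 0,"wx": 0,"wy": 0,"wz": 0,"fingers": 0.2},
  ],
)

```text
clock: 37.25
tool_pos: [0.4162, -0.01, 0.1218]
orientation: [[1.0, 0.0, -0.001], [0.0, -1.0, 0.0], [-0.001, -0.0, -1.0]]
force: [0.9, 0.4, -2.8]
grip_width: 0.395
grasp_force: 40.3
```

Call:
arm_command(
  series=[
    {"x": 0.05,"y": 0.5,"z": 0,"wx": 0,"wy": 0,"wz": 0,"fingers": 0.2},
    {"x": 0.085,"y": 0.96,"z": 0,"wx": 0,"wy": 0,"wz": 0,"fingers": 0.2},
    {"x": 0.085,"y": 0.96,"z": 0,"wx": 0,"wy": 0,"wz": 0,"fingers": 0.2},
  ],
)

```text
clock: 37.55
tool_pos: [0.4229, -0.0887, 0.1216]
orientation: [[1.0, -0.005, -0.002], [-0.005, -1.0, -0.001], [-0.002, 0.001, -1.0]]
force: [0.2, 0.9, -1.9]
grip_width: 0.396
grasp_force: 40.5
```

```bash
python3 st.py
```

```text
[ 0.4229 -0.0887  0.1216] 37.55 0.3958367323404034 40.47091841697693 [ 0.2255  0.8951 -1.8986] 1.2913863322676433
```

Call:
arm_command(
  series=[
    {"x": 0.05,"y": 0.5,"z": 0,"wx": 0,"wy": 0,"wz": 0,"fingers": 0.2},
    {"x": 0.085,"y": 0.95,"z": 0,"wx": 0,"wy": 0,"wz": 0,"fingers": 0.2},
  ],
)

```text
clock: 37.75
tool_pos: [0.4303, -0.1612, 0.122]
orientation: [[1.0, 0.002, -0.001], [0.002, -1.0, 0.001], [-0.001, -0.001, -1.0]]
force: [1.4, 0.8, -1.6]
grip_width: 0.394
grasp_force: 40.7
```

Call:
arm_command(
  series=[
    {"x": 0.05,"y": 0.5,"z": 0,"wx": 0,"wy": 0,"wz": 0,"fingers": 0.2},
    {"x": 0.085,"y": 0.95,"z": 0,"wx": 0,"wy": 0,"wz": 0,"fingers": 0.2},
  ],
)

```text
clock: 37.95
tool_pos: [0.4371, -0.2378, 0.1219]
orientation: [[1.0, 0.001, -0.001], [0.001, -1.0, 0.001], [-0.001, -0.001, -1.0]]
force: [0.3, 0.4, -1.4]
grip_width: 0.396
grasp_force: 40.7
```

Call:
arm_command(
  series=[
    {"x": 0.05,"y": 0.5,"z": 0,"wx": 0,"wy": 0,"wz": 0,"fingers": 0.2},
    {"x": 0.085,"y": 0.95,"z": 0,"wx": 0,"wy": 0,"wz": 0,"fingers": 0.2},
    {"x": 0.085,"y": 0.95,"z": 0,"wx": 0,"wy": 0,"wz": 0,"fingers": 0.2},
  ],
)

```text
clock: 38.25
tool_pos: [0.4435, -0.3157, 0.1211]
orientation: [[1.0, -0.003, -0.002], [-0.003, -1.0, 0.0], [-0.002, -0.0, -1.0]]
force: [0.1, 1.1, -1.3]
grip_width: 0.394
grasp_force: 40.8
```

Call:
arm_command(
  series=[
    {"x": 0.4,"y": 0,"z": 0,"wx": 0,"wy": 0,"wz": 0,"fingers": 0.2},
    {"x": 0.8,"y": 0,"z": 0,"wx": 0,"wy": 0,"wz": 0,"fingers": 0.2},
    {"x": 0.99,"y": 0,"z": 0,"wx": 0,"wy": 0,"wz": 0,"fingers": 0.2},
    {"x": 0.99,"y": 0,"z": 0,"wx": 0,"wy": 0,"wz": 0,"fingers": 0.2},
    {"x": 0.99,"y": 0,"z": 0,"wx": 0,"wy": 0,"wz": 0,"fingers": 0.2},
  ],
)

```text
clock: 38.75
tool_pos: [0.5229, -0.3119, 0.1221]
orientation: [[1.0, 0.002, -0.002], [0.002, -1.0, 0.001], [-0.002, -0.001, -1.0]]
force: [0.2, -0.7, -1.5]
grip_width: 0.39
grasp_force: 40.8
```

```bash
python3 st.py;python3 wj.py .13
```

```text
[ 0.5229 -0.3119  0.1221] 38.75 0.3897981998941121 40.82510590553284 [ 0.1664 -0.688  -1.4892] 0.9756384122509687
[320.5952 306.3438] 2772 [ 0.5232 -0.3122  0.13  ] 0.1304744559927803 (0.03620251268148422, 0.045584265142679214)
```

Call:
arm_command(
  series=[
    {"x": 0,"y": 0.05,"z": 0.3,"wx": 0,"wy": 0,"wz": 0,"fingers": 0.2},
    {"x": 0,"y": 0.05,"z": 0.5,"wx": 0,"wy": 0,"wz": 0,"fingers": 0.2},
    {"x": 0,"y": 0.05,"z": 0.58,"wx": 0,"wy": 0,"wz": 0,"fingers": 0.2},
    {"x": 0,"y": 0.05,"z": 0.63,"wx": 0,"wy": 0,"wz": 0,"fingers": 0.2},
    {"x": 0,"y": 0.05,"z": 0.63,"wx": 0,"wy": 0,"wz": 0,"fingers": 0.2},
  ],
)

```text
clock: 39.3
tool_pos: [0.523, -0.3171, 0.0727]
orientation: [[1.0, 0.0, -0.0], [0.0, -1.0, 0.0], [-0.0, -0.0, -1.0]]
force: [-0.6, 0.8, -1.2]
grip_width: 0.393
grasp_force: 40.8
```

Call:
arm_command(
  series=[
    {"x": 0,"y": 0,"z": 0,"wx": 0,"wy": 0,"wz": 0,"fingers": 0.62},
    {"x": 0,"y": 0,"z": 0,"wx": 0,"wy": 0,"wz": 0,"fingers": 0.62},
    {"x": 0,"y": 0,"z": 0,"wx": 0,"wy": 0,"wz": 0,"fingers": 0.62},
    {"x": 0,"y": 0,"z": -0.4,"wx": 0,"wy": 0,"wz": 0,"fingers": 0.62},
    {"x": 0,"y": 0,"z": -0.9,"wx": 0,"wy": 0,"wz": 0,"fingers": 0.62},
    {"x": 0,"y": 0,"z": -1,"wx": 0,"wy": 0,"wz": 0,"fingers": 1},
    {"x": 0,"y": 0,"z": -1,"wx": 0,"wy": 0,"wz": 0,"fingers": 1},
  ],
)

```text
clock: 40.0
tool_pos: [0.5243, -0.3179, 0.1561]
orientation: [[1.0, 0.0, 0.005], [0.0, -1.0, -0.003], [0.005, 0.003, -1.0]]
force: [-0.1, 0.0, 0.1]
grip_width: 0.932
grasp_force: 0.0
```

```bash
python3 st.py;python3 wj.py .08
python3 - <<'E'
from h import *
np.set_printoptions(precision=4,suppress=True)
p,d=r.camera("top");cv2.imwrite("pics/top1.png",p[:,:,::-1]);C=cal("top");P=points(C,d);z=P[...,2]
w=(p.max(-1).astype(int)-p.min(-1)<60)&(p.min(-1)>75)&(abs(z-.0385)<.006)
for c,a,M in blobs(w,500): print("lid",c,a,cv2.minAreaRect(P[M][:,:2].astype(np.float32)))
m=(abs(z-.062)<.006)&(P[...,0]<.7)
for c,a,M in blobs(m,60): print("knob",c,a,np.nanmedian(P[M],0))
E
```

```text
[ 0.5243 -0.3179  0.1561] 40.0 0.9320463334642505 0.0 [-0.1292  0.0457  0.0916] 0.9700053818800382
[211.1557 112.0959] 1105 [ 0.6079 -0.2536  0.08  ] 0.07995009079233739 (0.035166461020708084, 0.0355638787150383)
[336.4817 130.7775] 845 [ 0.5973 -0.3282  0.08  ] 0.08015099172264167 (0.035163816064596176, 0.03522374480962753)
[201.0381 235.034 ] 972 [ 0.5318 -0.2404  0.08  ] 0.0797595956629929 (0.03514469414949417, 0.03590120002627373)
[320.0435 249.6522] 828 [ 0.5217 -0.3183  0.08  ] 0.08003697939107254 (0.03571029752492905, 0.03515271469950676)
[580.2082 319.067 ] 1820 [ 0.4697 -0.5022  0.08  ] 0.08000336416558462 (0.015275240875780582, 0.09511959552764893)
lid [620.1188 157.0651] 1566 ((0.7085210084915161, -0.6664583683013916), (0.11774381995201111, 0.0956968367099762), 55.537654876708984)
lid [177.4204 234.2613] 6758 ((0.5345792770385742, 0.28505823016166687), (0.1754928082227707, 0.17424960434436798), 87.70561218261719)
knob [ 23.2647 159.1471] 68 [0.6844 0.5961 0.0622]
knob [ 26.8881 196.0224] 134 [0.6058 0.5834 0.0619]
knob [432.2088 202.3516] 91 [ 0.5939 -0.2412  0.06  ]
knob [467.1154 207.0577] 104 [ 0.5846 -0.3145  0.0608]
knob [425.8511 237.6702] 94 [ 0.5216 -0.2272  0.0602]
knob [174.1226 232.3226] 155 [0.5345 0.2842 0.0626]
knob [463.2468 244.8571] 77 [ 0.5079 -0.303   0.0606]
knob [556.1927 272.3394] 109 [ 0.4524 -0.4854  0.0621]
knob [576.9765 326.9059] 85 [ 0.343  -0.532   0.0622]
knob [637.6918 453.6096] 146 [ 0.0977 -0.6403  0.0612]
knob [ 36.9516 463.3145] 124 [0.0842 0.5307 0.0635]
knob [316.5694 473.8194] 72 [ 0.0611 -0.0073  0.0622]
```

View pics/top1.png

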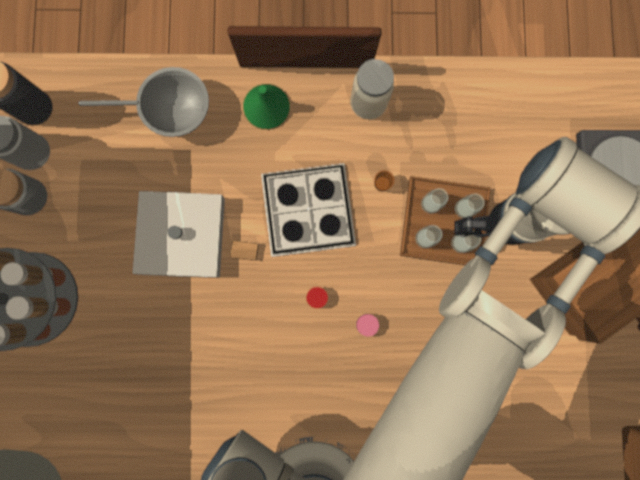

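All four jars stand in the tray, and the caps are in the box at (287,194), (323,188), (292,231) and (330,225). The lid hasn't moved, with its knob at (175,232). I'll go to the lid next.

Call:
arm_command(
  series=[
    {"x": 0,"y": -0.45,"z": 0,"wx": 0,"wy": 0,"wz": 0,"fingers": 1},
    {"x": 0.02,"y": -0.94,"z": 0,"wx": 0,"wy": 0,"wz": 0,"fingers": 1},
  ],
)

```text
clock: 40.3
tool_pos: [0.5236, -0.2416, 0.1498]
orientation: [[1.0, -0.002, -0.004], [-0.002, -1.0, 0.002], [-0.004, -0.002, -1.0]]
force: [0.0, 1.3, 0.3]
grip_width: 1.001
grasp_force: 0.0
```

Call:
arm_command(
  series=[
    {"x": 0,"y": -0.47,"z": 0,"wx": 0,"wy": 0,"wz": 0,"fingers": 1},
    {"x": 0.02,"y": -0.94,"z": 0,"wx": 0,"wy": 0,"wz": 0,"fingers": 1},
  ],
)

```text
clock: 40.5
tool_pos: [0.5253, -0.1652, 0.1502]
orientation: [[1.0, -0.0, -0.003], [-0.0, -1.0, 0.001], [-0.003, -0.001, -1.0]]
force: [0.2, 0.3, -0.2]
grip_width: 0.999
grasp_force: 0.0
```

Call:
arm_command(
  series=[
    {"x": 0,"y": -0.47,"z": 0,"wx": 0,"wy": 0,"wz": 0,"fingers": 1},
    {"x": 0.02,"y": -0.94,"z": 0,"wx": 0,"wy": 0,"wz": 0,"fingers": 1},
  ],
)

```text
clock: 40.7
tool_pos: [0.5268, -0.0899, 0.1504]
orientation: [[1.0, 0.0, -0.003], [0.0, -1.0, 0.001], [-0.003, -0.001, -1.0]]
force: [0.4, 0.2, -0.3]
grip_width: 1.004
grasp_force: 0.0
```

Call:
arm_command(
  series=[
    {"x": 0,"y": -0.47,"z": 0,"wx": 0,"wy": 0,"wz": 0,"fingers": 1},
    {"x": 0.02,"y": -0.94,"z": 0,"wx": 0,"wy": 0,"wz": 0,"fingers": 1},
  ],
)

```text
clock: 40.9
tool_pos: [0.5284, -0.0148, 0.1504]
orientation: [[1.0, 0.0, -0.003], [0.0, -1.0, 0.0], [-0.003, -0.0, -1.0]]
force: [0.8, 0.7, -0.3]
grip_width: 1.001
grasp_force: 0.0
```

Call:
arm_command(
  series=[
    {"x": 0,"y": -0.47,"z": 0,"wx": 0,"wy": 0,"wz": 0,"fingers": 1},
    {"x": 0.02,"y": -0.94,"z": 0,"wx": 0,"wy": 0,"wz": 0,"fingers": 1},
  ],
)

```text
clock: 41.1
tool_pos: [0.5299, 0.0603, 0.1504]
orientation: [[1.0, 0.0, -0.004], [0.0, -1.0, -0.0], [-0.004, 0.0, -1.0]]
force: [0.1, 0.5, 0.2]
grip_width: 1.001
grasp_force: 0.0
```

Call:
arm_command(
  series=[
    {"x": 0,"y": -0.47,"z": 0,"wx": 0,"wy": 0,"wz": 0,"fingers": 1},
    {"x": 0.02,"y": -0.94,"z": 0,"wx": 0,"wy": 0,"wz": 0,"fingers": 1},
  ],
)

```text
clock: 41.3
tool_pos: [0.5316, 0.1354, 0.1504]
orientation: [[1.0, 0.0, -0.003], [0.0, -1.0, -0.001], [-0.003, 0.001, -1.0]]
force: [0.5, 0.2, -1.3]
grip_width: 0.999
grasp_force: 0.0
```

Call:
arm_command(
  series=[
    {"x": 0,"y": -0.47,"z": 0,"wx": 0,"wy": 0,"wz": 0,"fingers": 1},
    {"x": 0.02,"y": -0.94,"z": 0,"wx": 0,"wy": 0,"wz": 0,"fingers": 1},
    {"x": 0.02,"y": -0.94,"z": 0,"wx": 0,"wy": 0,"wz": 0,"fingers": 1},
    {"x": 0.02,"y": -0.94,"z": 0,"wx": 0,"wy": 0,"wz": 0,"fingers": 1},
  ],
)

```text
clock: 41.7
tool_pos: [0.5334, 0.2095, 0.1505]
orientation: [[1.0, 0.002, -0.003], [0.002, -1.0, -0.002], [-0.003, 0.002, -1.0]]
force: [-0.5, 0.5, -0.9]
grip_width: 0.996
grasp_force: 0.0
```

```bash
python3 st.py
cat > wlid.py <<'E'
import sys
from h import *
np.set_printoptions(precision=4,suppress=True)
dz=float(sys.argv[1]) if len(sys.argv)>1 else 0
C=cal("wrist");p,d=r.camera("wrist");cv2.imwrite("pics/wl.png",p[:,:,::-1]);P=points(C,d);z=P[...,2]
m=(abs(z-.062-dz)<.004)
for c,a,M in blobs(m,100): print("knob",c,a,cast(C,c,.062+dz)[0],np.median(z[M]),cv2.minAreaRect(P[M][:,:2].astype(np.float32))[1])
m=(abs(z-.038-dz)<.005)&(p.min(-1)>100)
for c,a,M in blobs(m,1000): print("lidtop",c,a,cv2.minAreaRect(P[M][:,:2].astype(np.float32)),np.median(z[M]))
E
python3 wlid.py
```

```text
[0.5334 0.2095 0.1505] 41.7 0.996482346784898 0.0 [-0.5048  0.5314 -0.8555] 1.883886783976261
knob [210.651 234.734] 1278 [0.5366 0.2849 0.062 ] 0.06232599374937064 (0.027233505621552467, 0.027910977602005005)
lidtop [219.54   208.7626] 48100 ((0.5359137058258057, 0.2855086028575897), (0.17353157699108124, 0.17399077117443085), 87.82669067382812) 0.0383565674290858
```

The lid's centre is (0.536, 0.285), turned -2.2°. It has only 3 mm of play, so I'll measure the box from close up first.

Call:
arm_command(
  series=[
    {"x": 0.25,"y": 0.5,"z": -0.2,"wx": 0,"wy": 0,"wz": 0,"fingers": 1},
    {"x": 0.45,"y": 0.98,"z": -0.3,"wx": 0,"wy": 0,"wz": 0,"fingers": 1},
    {"x": 0.45,"y": 0.98,"z": -0.3,"wx": 0,"wy": 0,"wz": 0,"fingers": 1},
  ],
)

```text
clock: 42.05
tool_pos: [0.5721, 0.1251, 0.1777]
orientation: [[1.0, -0.007, 0.002], [-0.007, -1.0, -0.002], [0.002, 0.002, -1.0]]
force: [-0.5, 0.0, 0.5]
grip_width: 0.999
grasp_force: 0.0
```

Call:
arm_command(
  series=[
    {"x": 0.25,"y": 0.5,"z": -0.2,"wx": 0,"wy": 0,"wz": 0,"fingers": 1},
    {"x": 0.45,"y": 0.98,"z": -0.3,"wx": 0,"wy": 0,"wz": 0,"fingers": 1},
    {"x": 0.45,"y": 0.98,"z": -0.3,"wx": 0,"wy": 0,"wz": 0,"fingers": 1},
    {"x": 0.45,"y": 0.98,"z": -0.3,"wx": 0,"wy": 0,"wz": 0,"fingers": 1},
    {"x": 0.45,"y": 0.98,"z": -0.3,"wx": 0,"wy": 0,"wz": 0,"fingers": 1},
    {"x": 0.45,"y": 0.98,"z": -0.3,"wx": 0,"wy": 0,"wz": 0,"fingers": 1},
  ],
)

```text
clock: 42.65
tool_pos: [0.6057, 0.0534, 0.2002]
orientation: [[1.0, 0.001, -0.001], [0.001, -1.0, 0.0], [-0.001, -0.0, -1.0]]
force: [0.0, 0.1, 0.2]
grip_width: 1.002
grasp_force: 0.0
```

```bash
python3 st.py
python3 - <<'E'
from h import *
np.set_printoptions(precision=4,suppress=True)
C=cal("wrist");p,d=r.camera("wrist");cv2.imwrite("pics/wb.png",p[:,:,::-1]);P=points(C,d);z=P[...,2]
near=(abs(P[...,0]-.593)<.12)&(abs(P[...,1]-.013)<.12)
for nm,a,b in(("slab+",.003,.02),("rim",.0145,.019),("seal",.008,.0135)):
    for c,n,M in blobs(near&(z>a)&(z<b),800): print(nm,c,n,cv2.minAreaRect(P[M][:,:2].astype(np.float32)),np.median(z[M]))
# white hull rim by colour: outer black seal frame
blk=(p.max(-1)<70)&near&(z<.0145)
for c,n,M in blobs(blk,500): print("black",c,n,cv2.minAreaRect(P[M][:,:2].astype(np.float32)),np.median(z[M]))
E
```

```text
[0.6057 0.0534 0.2002] 42.65 1.0021012347480949 0.0 [0.0153 0.1414 0.2123] 1.6012524085710982
slab+ [359.4988 205.5367] 25479 ((0.5939227938652039, 0.012900620698928833), (0.18410411477088928, 0.1843426525592804), 7.66714334487915) 0.007084532038062293
rim [364.8875 212.5625] 2311 ((0.5936381816864014, 0.012936420738697052), (0.16081923246383667, 0.16038252413272858), 7.617986679077148) 0.016338216300584817
seal [358.9276 199.8498] 4602 ((0.5938981771469116, 0.01242014765739441), (0.17691266536712646, 0.17865659296512604), 7.6264967918396) 0.011416697444820554
black [359.576  197.4526] 3922 ((0.5922017693519592, 0.012562878429889679), (0.17932285368442535, 0.17578531801700592), 7.665029048919678) 0.011414659726916644
```

View pics/wb.png

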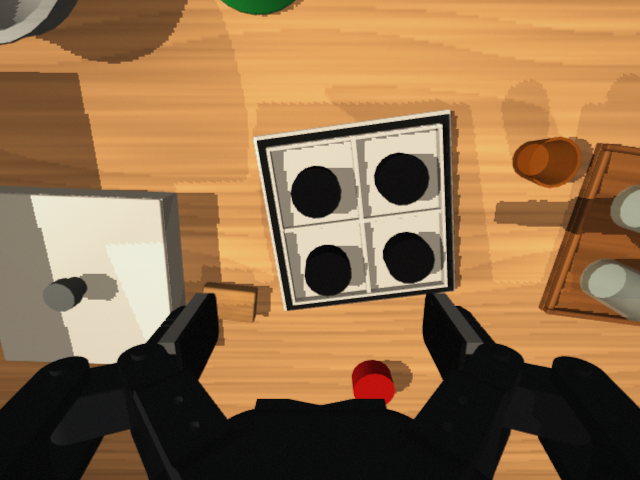

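The wrist view shows the four caps at (316,191), (401,178), (328,270) and (408,258). The box measures (0.5937, 0.0129) at 7.6°, and its rim and slab sizes match what was given. Back to the lid.

Call:
arm_command(
  series=[
    {"x": -0.15,"y": -0.5,"z": 0.1,"wx": 0,"wy": 0,"wz": 0,"fingers": 1},
    {"x": -0.29,"y": -0.97,"z": 0.2,"wx": 0,"wy": 0,"wz": 0,"fingers": 1},
    {"x": -0.29,"y": -0.97,"z": 0.2,"wx": 0,"wy": 0,"wz": 0,"fingers": 1},
  ],
)

```text
clock: 43.0
tool_pos: [0.5809, 0.1348, 0.1833]
orientation: [[1.0, 0.006, -0.003], [0.006, -1.0, 0.002], [-0.003, -0.002, -1.0]]
force: [1.0, 0.2, 0.3]
grip_width: 1.001
grasp_force: 0.0
```

Call:
arm_command(
  series=[
    {"x": -0.15,"y": -0.5,"z": 0.1,"wx": 0,"wy": 0,"wz": 0,"fingers": 1},
    {"x": -0.29,"y": -0.97,"z": 0.2,"wx": 0,"wy": 0,"wz": 0,"fingers": 1},
    {"x": -0.29,"y": -0.97,"z": 0.2,"wx": 0,"wy": 0,"wz": 0,"fingers": 1},
  ],
)

```text
clock: 43.3
tool_pos: [0.5577, 0.2118, 0.1673]
orientation: [[1.0, 0.006, -0.003], [0.006, -1.0, 0.001], [-0.003, -0.001, -1.0]]
force: [0.7, -0.9, -1.2]
grip_width: 1.004
grasp_force: 0.0
```

Call:
arm_command(
  series=[
    {"x": -0.15,"y": -0.5,"z": 0.1,"wx": 0,"wy": 0,"wz": 0,"fingers": 1},
    {"x": -0.29,"y": -0.96,"z": 0.2,"wx": 0,"wy": 0,"wz": 0,"fingers": 1},
    {"x": -0.29,"y": -0.96,"z": 0.2,"wx": 0,"wy": 0,"wz": 0,"fingers": 1},
    {"x": -0.29,"y": -0.96,"z": 0.2,"wx": 0,"wy": 0,"wz": 0,"fingers": 1},
    {"x": -0.29,"y": -0.96,"z": 0.2,"wx": 0,"wy": 0,"wz": 0,"fingers": 1},
    {"x": -0.29,"y": -0.96,"z": 0.2,"wx": 0,"wy": 0,"wz": 0,"fingers": 1},
  ],
)

```text
clock: 43.9
tool_pos: [0.5373, 0.2833, 0.1533]
orientation: [[1.0, -0.001, 0.001], [-0.001, -1.0, -0.0], [0.001, 0.0, -1.0]]
force: [0.9, 0.0, 0.0]
grip_width: 1.0
grasp_force: 0.0
```

```bash
python3 st.py; python3 wlid.py
```

```text
[0.5373 0.2833 0.1533] 43.9 1.0000215040046598 0.0 [0.9095 0.0218 0.0131] 2.0013894359974445
knob [316.9587 239.7447] 1187 [0.5365 0.2853 0.062 ] 0.06231209238419916 (0.027268892154097557, 0.027364864945411682)
knob [  7.5035 349.5208] 288 [0.4476 0.5257 0.062 ] 0.061590387311391055 (0.02903955988585949, 0.008095759898424149)
lidtop [317.9673 216.4242] 47610 ((0.5356923341751099, 0.2852998971939087), (0.1737598180770874, 0.1743614226579666), 87.77205657958984) 0.03835972008285946
```

Call:
arm_command(
  series=[
    {"x": -0.015,"y": -0.025,"z": 0.4,"wx": 0,"wy": 0,"wz": 0,"fingers": 1},
    {"x": -0.015,"y": -0.025,"z": 0.8,"wx": 0,"wy": 0,"wz": 0,"fingers": 1},
    {"x": -0.015,"y": -0.025,"z": 0.8,"wx": 0,"wy": 0,"wz": 0,"fingers": 1},
  ],
  squeeze=60,
)

```text
clock: 44.25
tool_pos: [0.5332, 0.2844, 0.0833]
orientation: [[1.0, -0.001, -0.008], [-0.001, -1.0, -0.004], [-0.008, 0.004, -1.0]]
force: [-0.3, -0.4, -1.5]
grip_width: 0.999
grasp_force: 0.0
```

Call:
arm_command(
  series=[
    {"x": 0,"y": 0,"z": 0.4,"wx": 0,"wy": 0,"wz": 0,"fingers": 1},
    {"x": 0,"y": 0,"z": 0.53,"wx": 0,"wy": 0,"wz": 0,"fingers": 1},
    {"x": 0,"y": 0,"z": 0.53,"wx": 0,"wy": 0,"wz": 0,"fingers": 0.1},
    {"x": 0,"y": 0,"z": 0.53,"wx": 0,"wy": 0,"wz": 0,"fingers": 0.1},
    {"x": 0,"y": 0,"z": 0.53,"wx": 0,"wy": 0,"wz": 0,"fingers": 0.1},
    {"x": 0,"y": 0,"z": 0.53,"wx": 0,"wy": 0,"wz": 0,"fingers": 0.1},
    {"x": 0,"y": 0,"z": 0.53,"wx": 0,"wy": 0,"wz": 0,"fingers": 0.1},
    {"x": 0,"y": 0,"z": 0.53,"wx": 0,"wy": 0,"wz": 0,"fingers": 0.1},
  ],
)

```text
clock: 45.05
tool_pos: [0.5364, 0.2868, 0.0485]
orientation: [[1.0, 0.0, 0.003], [0.0, -1.0, 0.001], [0.003, -0.001, -1.0]]
force: [0.2, -1.1, 5.5]
grip_width: 0.295
grasp_force: 59.2
```

```bash
python3 st.py
```

```text
[0.5364 0.2868 0.0485] 45.05 0.29507447016085625 59.1779809165746 [ 0.1792 -1.0778  5.4971] 2.0056989358023753
```

Call:
arm_command(
  series=[
    {"x": 0,"y": 0,"z": -0.2,"wx": 0,"wy": 0,"wz": 0,"fingers": 0.1},
    {"x": 0,"y": 0,"z": -0.5,"wx": 0,"wy": 0,"wz": 0,"fingers": 0.1},
    {"x": 0,"y": 0,"z": -0.8,"wx": 0,"wy": 0,"wz": 0,"fingers": 0.1},
    {"x": 0,"y": 0,"z": -0.8,"wx": 0,"wy": 0,"wz": 0,"fingers": 0.1},
    {"x": 0,"y": 0,"z": -0.8,"wx": 0,"wy": 0,"wz": 0,"fingers": 0.1},
  ],
)

```text
clock: 45.55
tool_pos: [0.5357, 0.2866, 0.1108]
orientation: [[1.0, 0.0, 0.001], [0.0, -1.0, 0.001], [0.001, -0.001, -1.0]]
force: [0.1, -0.8, -1.8]
grip_width: 0.295
grasp_force: 59.4
```

Call:
arm_command(
  series=[
    {"x": 0.06,"y": 0.3,"z": 0,"wx": 0,"wy": 0,"wz": 0,"fingers": 0.1},
    {"x": 0.12,"y": 0.6,"z": 0,"wx": 0,"wy": 0,"wz": 0,"fingers": 0.1},
    {"x": 0.18,"y": 0.86,"z": 0,"wx": 0,"wy": 0,"wz": 0,"fingers": 0.1},
    {"x": 0.18,"y": 0.86,"z": 0,"wx": 0,"wy": 0,"wz": 0,"fingers": 0.1},
  ],
)

```text
clock: 45.95
tool_pos: [0.5495, 0.215, 0.108]
orientation: [[1.0, -0.003, -0.003], [-0.003, -1.0, -0.002], [-0.003, 0.002, -1.0]]
force: [-0.6, -0.2, -1.8]
grip_width: 0.299
grasp_force: 59.5
```

```bash
python3 st.py; python3 wlid.py .062
```

```text
[0.5495 0.215  0.108 ] 45.95 0.298744155818246 59.49260428547859 [-0.6124 -0.2414 -1.8153] 1.889166887268967
knob [320.5609 311.0916] 3548 [0.552  0.2147 0.124 ] 0.12184741687280995 (0.03795203939080238, 0.02827550657093525)
knob [378.5606 300.6818] 132 [0.5566 0.1913 0.124 ] 0.12427743088869128 (0.005914327688515186, 0.001485019689425826)
knob [262.3835 301.0376] 133 [0.5567 0.238  0.124 ] 0.12437472376749187 (0.0014911838807165623, 0.00594890583306551)
lidtop [306.4137 191.848 ] 74879 ((0.5734096169471741, 0.2137482762336731), (0.17437013983726501, 0.12560546398162842), 87.81404876708984) 0.09750692389142565
lidtop [444.8012 328.769 ] 1524 ((0.5264046788215637, 0.1544203907251358), (0.0513843335211277, 0.01532166451215744), 81.94921112060547) 0.09813807542250606
lidtop [320.3891 372.0342] 4559 ((0.504585862159729, 0.21550489962100983), (0.04637646675109863, 0.045310866087675095), 2.443828582763672) 0.09812354395341051
```

Call:
arm_command(
  series=[
    {"x": 0.06,"y": 0.3,"z": 0,"wx": 0,"wy": 0,"wz": 0,"fingers": 0.1},
    {"x": 0.12,"y": 0.6,"z": 0,"wx": 0,"wy": 0,"wz": 0,"fingers": 0.1},
    {"x": 0.18,"y": 0.84,"z": 0,"wx": 0,"wy": 0,"wz": 0,"fingers": 0.1},
    {"x": 0.18,"y": 0.84,"z": 0,"wx": 0,"wy": 0,"wz": 0,"fingers": 0.1},
  ],
)

```text
clock: 46.4
tool_pos: [0.5641, 0.1491, 0.109]
orientation: [[1.0, -0.002, -0.002], [-0.002, -1.0, -0.001], [-0.002, 0.001, -1.0]]
force: [0.9, 0.9, -0.9]
grip_width: 0.293
grasp_force: 59.6
```

Call:
arm_command(
  series=[
    {"x": 0.06,"y": 0.3,"z": 0,"wx": 0,"wy": 0,"wz": 0,"fingers": 0.1},
    {"x": 0.12,"y": 0.6,"z": 0,"wx": 0,"wy": 0,"wz": 0,"fingers": 0.1},
    {"x": 0.18,"y": 0.84,"z": 0,"wx": 0,"wy": 0,"wz": 0,"fingers": 0.1},
    {"x": 0.18,"y": 0.84,"z": 0,"wx": 0,"wy": 0,"wz": 0,"fingers": 0.1},
  ],
)

```text
clock: 46.8
tool_pos: [0.5786, 0.0825, 0.1093]
orientation: [[1.0, -0.001, -0.001], [-0.001, -1.0, -0.0], [-0.001, 0.0, -1.0]]
force: [-0.5, -0.8, -1.9]
grip_width: 0.296
grasp_force: 59.6
```

Call:
arm_command(
  series=[
    {"x": 0.06,"y": 0.3,"z": 0,"wx": 0,"wy": 0,"wz": -0.02,"fingers": 0.1},
    {"x": 0.12,"y": 0.6,"z": 0,"wx": 0,"wy": 0,"wz": -0.04,"fingers": 0.1},
    {"x": 0.18,"y": 0.84,"z": 0,"wx": 0,"wy": 0,"wz": -0.0545,"fingers": 0.1},
    {"x": 0.18,"y": 0.84,"z": 0,"wx": 0,"wy": 0,"wz": -0.0545,"fingers": 0.1},
    {"x": 0.18,"y": 0.84,"z": 0,"wx": 0,"wy": 0,"wz": -0.0545,"fingers": 0.1},
    {"x": 0.18,"y": 0.84,"z": 0,"wx": 0,"wy": 0,"wz": -0.0545,"fingers": 0.1},
    {"x": 0.18,"y": 0.84,"z": 0,"wx": 0,"wy": 0,"wz": -0.0545,"fingers": 0.1},
  ],
)

```text
clock: 47.5
tool_pos: [0.5929, 0.0174, 0.1102]
orientation: [[0.985, 0.172, -0.0], [0.172, -0.985, 0.0], [-0.0, -0.001, -1.0]]
force: [-0.1, -0.2, -1.1]
grip_width: 0.296
grasp_force: 59.7
```

```bash
cat > cmp.py <<'E'
from h import *
np.set_printoptions(precision=4,suppress=True)
s=r.observe();print(s['tool_pos'],s['clock'],s['grip_width'],s['grasp_force'],s['force'],np.degrees(np.arctan2(s['orientation'][1,0],s['orientation'][0,0])))
C=cal("wrist");p,d=r.camera("wrist");cv2.imwrite("pics/wc.png",p[:,:,::-1]);P=points(C,d);z=P[...,2]
t=s['tool_pos'];h=t[2]-.0105
m=(abs(z-h)<.005)&(p.min(-1)>100)&(np.hypot(P[...,0]-t[0],P[...,1]-t[1])<.14)
q=P[m]; print(cv2.minAreaRect(q[:,:2].astype(np.float32)),len(q))
A=np.c_[q[:,:2]-t[:2],np.ones(len(q))]; print("plane",np.linalg.lstsq(A,q[:,2],rcond=None)[0])
E
python3 cmp.py
```

```text
[0.5929 0.0174 0.1102] 47.5 0.2964107765841159 59.66096087358892 [-0.0593 -0.1969 -1.1441] 9.887730380708323
((0.5929529070854187, 0.017637893557548523), (0.17458727955818176, 0.17434079945087433), 7.269136428833008) 84035
plane [-0.0031 -0.0007  0.1001]
```

The lid is at (0.593, 0.0176), 7.3°, and level. I need a 4.7 mm correction, then I'll lower it.

Call:
arm_command(
  series=[
    {"x": 0,"y": 0.06,"z": 0.1,"wx": 0,"wy": 0,"wz": -0.002,"fingers": 0.1},
    {"x": 0,"y": 0.06,"z": 0.3,"wx": 0,"wy": 0,"wz": -0.002,"fingers": 0.1},
    {"x": 0,"y": 0.06,"z": 0.45,"wx": 0,"wy": 0,"wz": -0.002,"fingers": 0.1},
    {"x": 0,"y": 0.06,"z": 0.45,"wx": 0,"wy": 0,"wz": -0.002,"fingers": 0.1},
    {"x": 0,"y": 0.06,"z": 0.45,"wx": 0,"wy": 0,"wz": -0.002,"fingers": 0.1},
  ],
)

```text
clock: 48.05
tool_pos: [0.5934, 0.0113, 0.0732]
orientation: [[0.984, 0.177, -0.002], [0.177, -0.984, 0.0], [-0.002, -0.001, -1.0]]
force: [-0.2, -0.1, -2.1]
grip_width: 0.294
grasp_force: 59.7
```

```bash
python3 cmp.py
```

```text
[0.5934 0.0113 0.0732] 48.05 0.29354124718613617 59.6535059530288 [-0.1536 -0.0703 -2.114 ] 10.175818002431663
((0.592832088470459, 0.01083817332983017), (0.1746491640806198, 0.17423661053180695), 8.040641784667969) 82983
plane [-0.0047 -0.0006  0.063 ]
```

Call:
arm_command(
  series=[
    {"x": 0.01,"y": -0.02,"z": 0,"wx": 0,"wy": 0,"wz": 0.002,"fingers": 0.1},
    {"x": 0.01,"y": -0.02,"z": 0.06,"wx": 0,"wy": 0,"wz": 0.002,"fingers": 0.1},
    {"x": 0.01,"y": -0.02,"z": 0.12,"wx": 0,"wy": 0,"wz": 0.002,"fingers": 0.1},
    {"x": 0.01,"y": -0.02,"z": 0.16,"wx": 0,"wy": 0,"wz": 0.002,"fingers": 0.1},
    {"x": 0.01,"y": -0.02,"z": 0.16,"wx": 0,"wy": 0,"wz": 0.002,"fingers": 0.1},
    {"x": 0.01,"y": -0.02,"z": 0.16,"wx": 0,"wy": 0,"wz": 0.002,"fingers": 0.1},
  ],
)

```text
clock: 48.7
tool_pos: [0.5943, 0.013, 0.0613]
orientation: [[0.985, 0.171, -0.0], [0.171, -0.985, -0.0], [-0.0, -0.0, -1.0]]
force: [0.2, -0.2, -1.2]
grip_width: 0.294
grasp_force: 59.7
```

```bash
python3 cmp.py
```

```text
[0.5943 0.013  0.0613] 48.7 0.2941467670318528 59.66095497831702 [ 0.2481 -0.1516 -1.1965] 9.82230022936236
((0.5943906307220459, 0.012730047106742859), (0.17355254292488098, 0.17421302199363708), 7.635448932647705) 82984
plane [-0.0034 -0.0008  0.0511]
```

The lid is over the rim with no side force. I'll press it down.

Call:
arm_command(
  series=[
    {"x": 0,"y": 0,"z": 0.05,"wx": 0,"wy": 0,"wz": 0,"fingers": 0.1},
    {"x": 0,"y": 0,"z": 0.1,"wx": 0,"wy": 0,"wz": 0,"fingers": 0.1},
    {"x": 0,"y": 0,"z": 0.15,"wx": 0,"wy": 0,"wz": 0,"fingers": 0.1},
    {"x": 0,"y": 0,"z": 0.2,"wx": 0,"wy": 0,"wz": 0,"fingers": 0.1},
    {"x": 0,"y": 0,"z": 0.2,"wx": 0,"wy": 0,"wz": 0,"fingers": 0.1},
    {"x": 0,"y": 0,"z": 0.2,"wx": 0,"wy": 0,"wz": 0,"fingers": 0.1},
  ],
)

```text
clock: 49.35
tool_pos: [0.5952, 0.013, 0.0543]
orientation: [[0.985, 0.171, 0.005], [0.171, -0.985, -0.0], [0.005, 0.001, -1.0]]
force: [-19.2, -0.6, 36.6]
grip_width: 0.293
grasp_force: 63.3
```

```bash
python3 cmp.py
```

```text
[0.5952 0.013  0.0543] 49.35 0.2931866193480308 63.28256101347506 [-19.1866  -0.6257  36.5918] 9.829074348529433
((0.5949922204017639, 0.0128336101770401), (0.1738600730895996, 0.1742691993713379), 7.499522686004639) 82966
plane [-0.0007 -0.0006  0.0444]
```

It reads fully home: lid top at 44.4 mm (44 expected) and level. I'll ease off, release and lift away.

Call:
arm_command(
  series=[
    {"x": 0,"y": 0,"z": -0.05,"wx": 0,"wy": 0,"wz": 0,"fingers": 0.1},
    {"x": 0,"y": 0,"z": -0.1,"wx": 0,"wy": 0,"wz": 0,"fingers": 0.1},
    {"x": 0,"y": 0,"z": -0.1,"wx": 0,"wy": 0,"wz": 0,"fingers": 0.1},
    {"x": 0,"y": 0,"z": -0.1,"wx": 0,"wy": 0,"wz": 0,"fingers": 0.7},
    {"x": 0,"y": 0,"z": -0.1,"wx": 0,"wy": 0,"wz": 0,"fingers": 0.8},
    {"x": 0,"y": 0,"z": -0.1,"wx": 0,"wy": 0,"wz": 0,"fingers": 0.8},
    {"x": 0,"y": 0,"z": -0.1,"wx": 0,"wy": 0,"wz": 0,"fingers": 0.8},
  ],
)

```text
clock: 50.1
tool_pos: [0.5942, 0.013, 0.0529]
orientation: [[0.985, 0.171, -0.001], [0.171, -0.985, 0.0], [-0.001, -0.0, -1.0]]
force: [-0.4, 0.4, 0.2]
grip_width: 0.797
grasp_force: 0.0
```

Call:
arm_command(
  series=[
    {"x": 0,"y": 0,"z": -0.4,"wx": 0,"wy": 0,"wz": 0,"fingers": 0.8},
    {"x": 0,"y": 0,"z": -1,"wx": 0,"wy": 0,"wz": 0,"fingers": 0.8},
    {"x": 0,"y": 0,"z": -1,"wx": 0,"wy": 0,"wz": 0,"fingers": 0.8},
    {"x": 0,"y": 0,"z": -1,"wx": 0,"wy": 0,"wz": 0,"fingers": 0.8},
    {"x": 0,"y": 0,"z": -1,"wx": 0,"wy": 0,"wz": 0,"fingers": 0.8},
  ],
)

```text
clock: 50.6
tool_pos: [0.594, 0.0131, 0.1323]
orientation: [[0.985, 0.171, -0.002], [0.171, -0.985, 0.0], [-0.002, -0.0, -1.0]]
force: [-0.5, 0.1, -0.7]
grip_width: 0.8
grasp_force: 0.0
```

```bash
python3 st.py; sed "s/h=t\[2\]-.0105/h=.044/" cmp.py > cmp2.py; python3 cmp2.py
```

```text
[0.594  0.0131 0.1323] 50.6 0.8003035463416089 0.0 [-0.4734  0.1353 -0.7345] 1.3640180616142996
[0.594  0.0131 0.1323] 50.6 0.8003035463416089 0.0 [-0.4734  0.1353 -0.7345] 9.824287636475
((0.5944657325744629, 0.01269562542438507), (0.17428778111934662, 0.17368899285793304), 7.64600133895874) 52697
plane [-0.0006 -0.0006  0.0444]
```

View pics/wc.png

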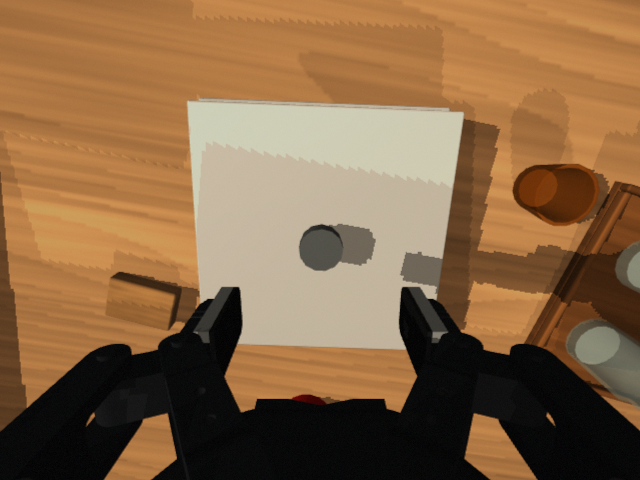

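The lid sits square on the box, its knob at (321,248). Its top reads 44.4 mm, the same +0.4 mm offset as on the table, so it is seated at 6 mm and level. The matchbox at (145,300) and the tealight at (555,193) are in place.

```bash
python3 -c "
from station import r
print(r.close_job())"
```

```text
the job is handed in; nothing more can be done
None
```

The job is handed in: all four caps lie flat in their own compartments, all four jars stand in the tray, and the lid is pressed fully home and level, with about 51 s used; the hand-in returned no verdict.

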